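Back the label reader and show it a sample slide

TASK

Lower the white backing plate over the two pins of the reading stand until it lies flush on the seat, and let go of it. Then lift the sample slide out of its rack and hold it centred about 10 cm above the plate, tipped back about halfway between upright and level so that its label face looks up at the stand's lens, with the notched, frosted end on the left as the lens sees it and the notch still in an upper corner. Finish while still holding the slide there, still and touching nothing but the fingers, and leave the tub, the carton and the sweet alone.

Things in the scene. Friction and masses are not known exactly. Their poses are not given: they have to be found in the camera images.
- stand: Fixed reading stand. Steel foot, x -80..200 mm, 120 wide, 8 high; seat block 40 (x) x 150 (y) mm, top 35 mm above the table. On it two pins at y = -55 and +55 mm, 10 mm thick, 20 high, last 6 mm tapered to 4. Lens head on a mast at x 140..215 mm, 150..220 above the table, looking down at the seat. Origin: table, under the seat's middle; x level towards the mast, z up. From the lens, left is -y.
- stand_seat (a point): Middle of the seat's top between the two pins, 35 mm above the stand's origin; axes as the stand's. The seated plate's origin lies here.
- backplate: Loose white plastic plate 60 (x) x 150 (y) x 10 (z) mm, about 0.13 kg, lying flat on the table. Two through holes 14 mm in diameter at x = 0, y = -55 and +55 mm. The same either way round. Origin at the centre of its underside. Grip it from above across its 60 mm width.
- rack: Grey plastic rack, fixed, 60 (x) x 50 (y) x 40 (z) mm, with one slot along x, 10 mm wide, 16 mm deep (floor 24 mm above the table), open at top and ends. The slide stands in it, its axes parallel to the rack's. Origin on the table under its centre, z up.
- slide: Clear slide 120 (x) x 8 (y) x 45 (z) mm, 50 g, on its long edge in the middle of the rack's slot, up to 8 mm off centre along it; 29 mm show above the rack. The upper corner of its frosted +x end has a notch 16 (x) x 14 (z) mm. The +y face is the label face (frosted over 36 mm): seen face on, notch up, the notch is at its left. Origin: middle of its lower long edge; z up in the rack.
- slide_center (a point): Middle of the slide: 22.5 mm above the slide's origin along its z.
- slide_frosted (a point): In the frosted end of the slide: 52 mm along x and 15.5 mm along z from the slide's origin.
- tub: Bystander: closed white plastic tub 84 mm in diameter, 85 mm high. Origin at the centre of its underside. Leave it alone.
- carton: Bystander: white card box 130 x 170 x 50 mm. Origin at the centre of its underside. Leave it alone.
- sweet: Bystander: cream-coloured round sweet 44 mm in diameter, 20 mm high. Origin at the centre of its underside. Leave it alone.
Mind the look-alikes: they are no part of the job. What is shaped like the backplate but brown or pink is not meant.

How it is judged:
By the outcome, as a careful person would: the job done as asked, in the order asked, and still so for the second after the job is handed in, while the arm keeps its last pose, push and grip.
It also fails if it takes over 67 s, if anything falls off the work surface, if the arm or the gripper's body presses on something with over 40 N, if the wrist force passes 120 N, or if a joint passes its speed limit or range.

ROBOT

A 7-joint arm with a two-finger parallel gripper is mounted at the origin on the work surface. World frame = base frame: x ahead of the robot, y to its left, z up, the work surface at z = 0. Lengths are in m, angles in rad, forces in N, time in s.
With the tool pointing down it reaches from about 0.425 to 1.025 m from the base axis. Payload 9.4 kg.
Tool frame: the origin (TCP) lies between the finger pads; the fingertips stand 11 mm ahead of it and the grasp point (between the pads) lies 8 mm behind it; z points along the fingers, y is the line along which they close (so a half turn about z gives the same grasp; the last joint's range is limited). The gripper opens to 93 mm and grips with 3 to 60 N. Pads are 15 mm wide; open, the fingers measure 128 mm over their backs; the gripper's body (75 mm by 188 mm) begins 65 mm behind the grasp point.
Start: joints at [-1.211, 0.599, -0.003, 1.599, 0.002, 0.943, -0.08], TCP at [0.307, 0.657, 0.195] pointing down, gripper open.
Joint ranges: [-2.57, 2.57], [-0.35, 1.97], [-1.29, 1.29], [0.11, 2.56], [-1.05, 4.19], [0.11, 1.86], [-2.63, 2.63]. Speed limits (rad/s): [2.22, 2.22, 3.01, 3.01, 3.14, 3.14, 3.14].

INTERFACE

Orientations are given as a unit quaternion [w, x, y, z].
In Python, from station import arm gives the robot as it stands.
- The arm moves only by the shell command python3 -m jog 'ROWS'. ROWS is JSON, a list of rows, each an object of numbers: "claw": the finger opening in cm, from 0 to 9.3; "tx", "ty", "tz": the shift along the tool's x, y, z in cm; "roll": the turn about the tool's z in rad. In form: [{"claw": .., "tx": .., "ty": .., "tz": .., "roll": ..}, ...]. A call has 1 to 20 rows; each row shifts and turns the commanded pose from where the row before left it, along the tool's axes as they then stand; what a row does not reach is not made up. A row lasts 1/8 s, in which the tool goes at most 62.5 mm and 10.7 degrees, less where a joint would pass 70% of its speed; a pose out of reach is approached as far as the arm can. A call with a gripper value outside its range is refused whole. The fingers move at their own pace and stop on an object; the grip force is fixed at half the most. Time passes only in rows, so rows that do not move let the fingers close. It gives the time, the measured TCP pose, the force, the opening and the grip force at its end, in the units of the state.
- arm.read_state(): the state, without advancing time (a new reading comes with each control period).
- arm.capture(name): name is "side" or "top"; returns the picture (384x512x3 uint8, red, green, blue); there is no depth.
- arm.camera_params(name): a dict with "fx", "fy", "cx", "cy" (pixels), "R" (3x3) and "t" (3): a world point X has camera coordinates R X + t. Camera axes: x right, y down, z forward; pixel columns grow to the right and rows downward; lengths in m; the calibration is good to about 2 mm. A picture is of the moment at which its call begins. camera_params takes no time and is no camera call.
- arm.finish_job(): hands the job in; it is judged then, once.
Trained networks look in the newest picture that a camera, given by its name, has taken for a name from the list of things; names that differ only in an ending like _2 or _b are one class to them, and where a whole thing is asked for, a point or a joint stands for the part that bears it (a point fixed in the world has none). Each returns a list of dicts, best first, with "score" (0 to 1); they miss things now and then, are a little off and sometimes report something else, mostly with a low value. They report only what shows in the picture. A call takes as long as a camera call. They do not tell look-alikes from the thing itself.
- arm.look_for(camera, query): "xy" ([column, row] in pixels, amid what is visible of it).
The state is a dict: "clock": time; "joints": joint angles; "joint_velocities": joint speeds; "tau": joint torques, N m; "ee_pos": TCP position; "tcp_rot": TCP orientation; "wrist_force": force on the tool from outside, world axes, zero at the start; "wrist_torque": the same for the moment, N m; "opening": opening from 0.0 (shut) to 1.0 (fully open); "grasp_force": force on a finger pad.
Only numpy, scipy, OpenCV 4.12 (cv2) and the standard library are available. Lean on these libraries where they do the work, as an engineer would, in place of code of your own. Each camera call takes 0.05 s, during which the arm holds its last target. There are 200 camera calls.

## Working session

There is one attempt and no reset: what is moved stays moved. The work goes in short steps, Python scripts to look and compute and a shell command to move; the robot and the scene stay as the last step left them, time stands still between calls to the robot, and variables do not carry over. Pictures are saved under pics/ and viewed, at most 10 in all, crops included, and the job is handed in when it is done.

```bash
mkdir -p pics; ls; cat > h.py <<'E'
import numpy as np,cv2
from station import arm
def cap(n,f):
    im=arm.capture(n); cv2.imwrite(f'pics/{f}.png',im[:,:,::-1]); return im
def ray(n,xy):
    p=arm.camera_params(n); R=np.array(p['R']);t=np.array(p['t'])
    d=R.T@np.array([(xy[0]-p['cx'])/p['fx'],(xy[1]-p['cy'])/p['fy'],1]); return -R.T@t,d
def atz(n,xy,z):
    o,d=ray(n,xy); return o+d*(z-o[2])/d[2]
def proj(n,X):
    p=arm.camera_params(n); c=np.array(p['R'])@np.array(X)+np.array(p['t'])
    return np.array([p['fx']*c[0]/c[2]+p['cx'],p['fy']*c[1]/c[2]+p['cy']])
E
python3 - <<'E'
from h import *
a=cap('top','t0');b=cap('side','s0')
for c in('top','side'):
    print(c,arm.camera_params(c)['fx'],ray(c,(256,192)))
    for q in('stand','stand_seat','backplate','rack','slide','slide_frosted','tub','carton','sweet'):
        print(c,q,[(np.round(d['xy']).tolist(),round(d['score'],2),atz(c,d['xy'],0.0).round(3).tolist()) for d in arm.look_for(c,q)])
print(arm.read_state())
E
```

```text
pics
top 415.4977911363883 (array([0.27155645, 0.00153498, 1.22778705]), array([ 0.21296395, -0.00741061, -0.97725488]))
top stand [([259.0, 150.0], 0.66, [0.672, -0.011, 0.0])]
top stand_seat [([261.0, 149.0], 0.64, [0.676, -0.016, 0.0])]
top backplate [([292.0, 243.0], 0.92, [0.389, -0.119, 0.0]), ([364.0, 228.0], 0.78, [0.446, -0.333, 0.0]), ([221.0, 239.0], 0.7, [0.394, 0.088, 0.0]), ([142.0, 196.0], 0.5, [0.513, 0.334, 0.0])]
top rack [([146.0, 203.0], 0.66, [0.492, 0.32, 0.0])]
top slide [([142.0, 196.0], 0.5, [0.511, 0.335, 0.0])]
top slide_frosted []
top tub [([132.0, 148.0], 0.97, [0.661, 0.38, -0.0])]
top carton [([368.0, 157.0], 0.97, [0.666, -0.35, 0.0]), ([362.0, 228.0], 0.62, [0.444, -0.326, 0.0]), ([145.0, 196.0], 0.49, [0.513, 0.326, 0.0])]
top sweet [([170.0, 165.0], 0.73, [0.612, 0.259, 0.0]), ([363.0, 229.0], 0.35, [0.441, -0.329, 0.0])]
side 388.56685526428674 (array([ 0.24829215, -0.85193709,  0.78582792]), array([ 0.25247717,  0.74959728, -0.61235381]))
side stand [([301.0, 202.0], 0.94, [0.689, 0.011, 0.0])]
side stand_seat [([304.0, 203.0], 0.64, [0.698, 0.003
[... 661 characters left out ...]
oints': array([-1.21071747,  0.59927226, -0.00249031,  1.59939272,  0.00179118,
        0.94290804, -0.07978777]), 'joint_velocities': array([ 0.0003207 ,  0.00013037,  0.00081199, -0.00012371,  0.00010871,
        0.00017084,  0.00152717]), 'tau': array([ 3.54575295e-04, -7.64848423e+01,  1.49656489e+00, -2.52702123e+01,
       -5.22588333e-02,  1.05180041e-02,  8.73962244e-05]), 'ee_pos': array([0.30670413, 0.65693427, 0.19524052]), 'tcp_rot': array([2.37557971e-05, 2.16647453e-01, 9.76249907e-01, 7.68640725e-06]), 'wrist_force': array([ 0.53938994,  0.25785307, -0.38407767]), 'wrist_torque': array([ 0.03617581, -0.07797861, -0.00226138]), 'grasp_force': 0.0, 'opening': 0.9985440956132252}
```

View pics/t0.png

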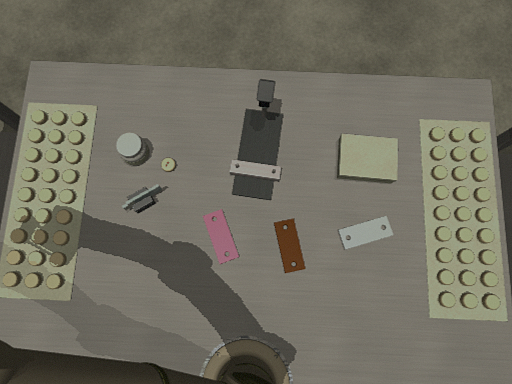

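View pics/s0.png

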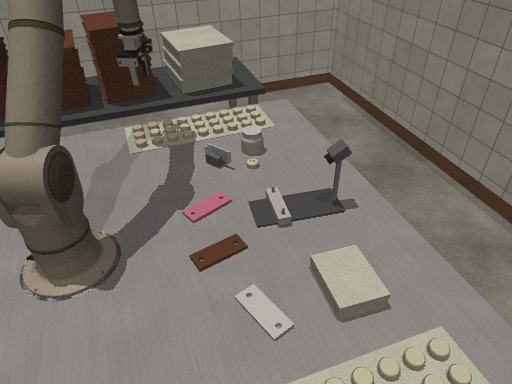

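Candidates for the plate (top view): white (366,232), brown (290,245), pink (221,236), and the stand's own white seat (256,171). I choose the white loose one at (366,232), and check it in a crop.

```bash
python3 - <<'E'
from h import *
t=cv2.imread('pics/t0.png');s=cv2.imread('pics/s0.png')
def cr(im,x,y,w,h):return cv2.resize(im[y:y+h,x:x+w],(400,300),interpolation=cv2.INTER_CUBIC)
out=np.vstack([np.hstack([cr(t,326,205,80,60),cr(t,226,150,60,45)]),np.hstack([cr(t,115,175,60,45),cr(s,192,135,56,42)])])
cv2.imwrite('pics/c0.png',out)
hsv=cv2.cvtColor(t,cv2.COLOR_BGR2HSV)
for nm,(x,y,w,h),z in(('plate',(326,205,80,60),.01),('seat',(222,150,66,40),.035)):
    g=t[y:y+h,x:x+w].mean(2); m=(cv2.GaussianBlur(cv2.resize(g,None,fx=4,fy=4,interpolation=cv2.INTER_CUBIC),(5,5),0)>150).astype(np.uint8)
    cs,_=cv2.findContours(m,cv2.RETR_EXTERNAL,cv2.CHAIN_APPROX_NONE); c=max(cs,key=cv2.contourArea)[:,0,:]
    px=(c+.5)/4-.5+[x,y]
    W=np.array([atz('top',p,z)[:2] for p in px]).astype(np.float32)
    r=cv2.minAreaRect(W*1000); print(nm,r, np.round(g.mean()))
E
```

```text
plate ((431.472412109375, -333.6949462890625), (58.486114501953125, 147.74278259277344), 18.873708724975586) 124.0
seat ((601.7824096679688, -0.9730987548828125), (147.85765075683594, 37.203861236572266), 83.85194396972656) 100.0
```

View pics/c0.png

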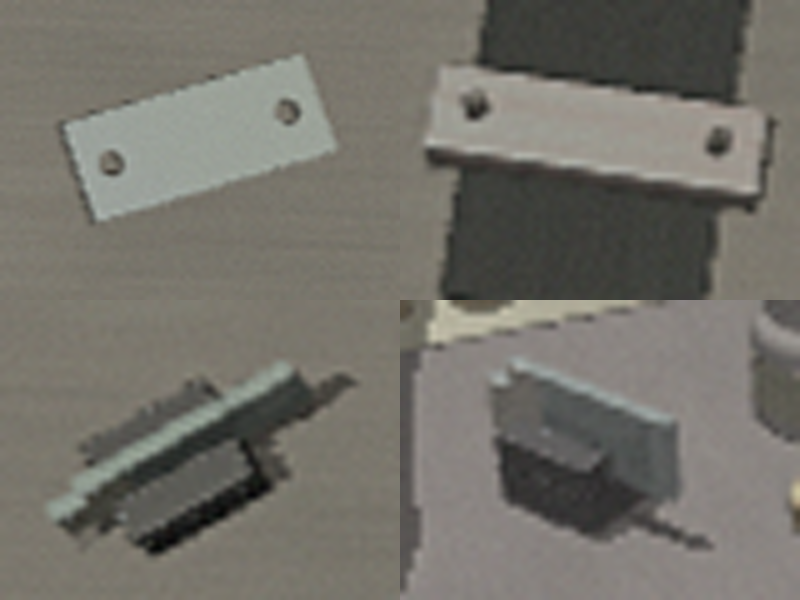

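White plate confirmed in the crop: pale, two through holes, centre about (431,-334) mm. The seat has its two dark pins at about (237,166) and (274,171). The slide's notch is at its lower-left end in the top view. Now over to the plate.

```bash
cat >> h.py <<'E'
def Rq(q):
    from scipy.spatial.transform import Rotation as S
    return S.from_quat(np.roll(q,-1)).as_matrix()
def to(x,y,z,yaw=None):
    s=arm.read_state(); R=Rq(s['tcp_rot']); d=R.T@(np.array([x,y,z])-s['ee_pos'])*100
    r=None
    if yaw is not None:
        c=np.degrees(np.arctan2(R[1,1],R[0,1])); r=-np.radians((yaw-c+90)%180-90)
    print('t',s['clock'],'pos',s['ee_pos'].round(4),'d cm',d.round(2),'roll',r,'R',R.round(3).tolist(),'j',s['joints'].round(3),'F',s['wrist_force'].round(1),'op',round(s['opening']*9.3,2),round(s['grasp_force'],1))
E
python3 -m jog '[{"roll":0.161,"claw":9.3},{"roll":0.161},{"roll":0.161},{"roll":0.161},{"roll":0.161},{"tx":-4.9},{"tx":-4.9},{"tx":-4.9},{"tx":-4.9},{"tx":-4.9},{"tx":-4.9},{"tx":-4.9},{"tx":-4.9},{"tx":-4.9},{"tx":-4.9},{"tx":-4.9},{"tx":-4.9},{"tx":-4.9}]'
python3 -c "
from h import *
to(.4315,-.3337,.12,18.87)"
```

```text
t 1.0 pos [0.3067 0.6569 0.1952] d cm [-53.21 -84.49   7.52] roll 0.8046946032461096 R [[-0.906, 0.423, 0.0], [0.423, 0.906, 0.0], [-0.0, 0.0, -1.0]] j [-1.211  0.599 -0.002  1.599  0.002  0.943 -0.08 ] F [ 0.5  0.3 -0.4] op 9.29 0.0validation failed for argument at $[0]...
```

```bash
python3 -m jog '[{"claw":9.3,"tx":0,"ty":0,"tz":0,"roll":0.161}]'
```

```text
clock: 1.12
ee_pos: [0.3069, 0.6568, 0.1952]
tcp_rot: [-0.0, 0.296, 0.955, 0.0]
wrist_force: [-0.1, -0.6, 0.4]
opening: 0.996
grasp_force: 0.0
```

```bash
python3 -m jog '[{"claw":9.3,"tx":0,"ty":0,"tz":0,"roll":0.161},{"claw":9.3,"tx":0,"ty":0,"tz":0,"roll":0.161},{"claw":9.3,"tx":0,"ty":0,"tz":0,"roll":0.161},{"claw":9.3,"tx":0,"ty":0,"tz":0,"roll":0.161},{"claw":9.3,"tx":-4.9,"ty":0,"tz":0,"roll":0},{"claw":9.3,"tx":-4.9,"ty":0,"tz":0,"roll":0},{"claw":9.3,"tx":-4.9,"ty":0,"tz":0,"roll":0},{"claw":9.3,"tx":-4.9,"ty":0,"tz":0,"roll":0},{"claw":9.3,"tx":-4.9,"ty":0,"tz":0,"roll":0},{"claw":9.3,"tx":-4.9,"ty":0,"tz":0,"roll":0},{"claw":9.3,"tx":-4.9,"ty":0,"tz":0,"roll":0},{"claw":9.3,"tx":-4.9,"ty":0,"tz":0,"roll":0},{"claw":9.3,"tx":-4.9,"ty":0,"tz":0,"roll":0},{"claw":9.3,"tx":-4.9,"ty":0,"tz":0,"roll":0},{"claw":9.3,"tx":-4.9,"ty":0,"tz":0,"roll":0},{"claw":9.3,"tx":-4.9,"ty":0,"tz":0,"roll":0},{"claw":9.3,"tx":-4.9,"ty":0,"tz":0,"roll":0}]'
python3 -c "
from h import *
to(.4315,-.3337,.12,18.87)"
```

```text
clock: 3.25
ee_pos: [0.5131, 0.0527, 0.1955]
tcp_rot: [0.0, 0.582, 0.813, 0.0]
wrist_force: [0.5, 0.3, 0.3]
opening: 1.002
grasp_force: 0.0
t 3.25 pos [0.5131 0.0527 0.1955] d cm [-33.92 -20.22   7.54] roll -0.0001469163461795843 R [[-0.323, 0.946, 0.001], [0.946, 0.323, 0.0], [0.0, 0.001, -1.0]] j [-0.412  0.357  0.267  2.086 -0.142  0.714  0.275] F [0.5 0.3 0.3] op 9.32 0.0
```

```bash
python3 -m jog '[{"claw":9.3,"tx":-4.24,"ty":-2.53,"tz":0,"roll":0},{"claw":9.3,"tx":-4.24,"ty":-2.53,"tz":0,"roll":0},{"claw":9.3,"tx":-4.24,"ty":-2.53,"tz":0,"roll":0},{"claw":9.3,"tx":-4.24,"ty":-2.53,"tz":0,"roll":0},{"claw":9.3,"tx":-4.24,"ty":-2.53,"tz":0,"roll":0},{"claw":9.3,"tx":-4.24,"ty":-2.53,"tz":0,"roll":0},{"claw":9.3,"tx":-4.24,"ty":-2.53,"tz":2,"roll":0},{"claw":9.3,"tx":-4.24,"ty":-2.53,"tz":4,"roll":0},{"claw":9.3,"tx":0,"ty":0,"tz":4,"roll":0},{"claw":9.3,"tx":0,"ty":0,"tz":0,"roll":0}]'
python3 -c "
from h import *
to(.4315,-.3337,.0125,18.87)"
```

```text
clock: 4.5
ee_pos: [0.4291, -0.331, 0.0939]
tcp_rot: [-0.002, 0.582, 0.813, -0.0]
wrist_force: [-0.3, 1.0, 0.8]
opening: 1.0
grasp_force: 0.0
t 4.5 pos [ 0.4291 -0.331   0.0939] d cm [-0.37  0.16  8.14] roll -0.0014375258703381683 R [[-0.322, 0.947, -0.004], [0.947, 0.322, 0.003], [0.004, -0.003, -1.0]] j [ 0.386  0.539  0.239  2.116 -0.248  0.517  1.137] F [-0.3  1.   0.8] op 9.3 0.0
```

```bash
python3 -m jog '[{"claw":9.3,"tx":-0.3,"ty":0.15,"tz":2,"roll":0},{"claw":9.3,"tx":0,"ty":0,"tz":2,"roll":0},{"claw":9.3,"tx":0,"ty":0,"tz":2,"roll":0},{"claw":9.3,"tx":0,"ty":0,"tz":1.2,"roll":0},{"claw":9.3,"tx":0,"ty":0,"tz":0,"roll":0},{"claw":9.3,"tx":0,"ty":0,"tz":0,"roll":0}]'
python3 -c "
from h import *
to(.4315,-.3337,.0125,18.87)"
```

```text
clock: 5.25
ee_pos: [0.4337, -0.334, 0.0248]
tcp_rot: [0.001, 0.582, 0.813, 0.0]
wrist_force: [0.3, -0.7, 0.2]
opening: 0.997
grasp_force: 0.0
t 5.25 pos [ 0.4337 -0.334   0.0248] d cm [ 0.1  -0.2   1.23] roll -4.006988333883891e-05 R [[-0.323, 0.946, 0.001], [0.946, 0.323, -0.001], [-0.001, 0.001, -1.0]] j [ 0.436  0.652  0.171  2.145 -0.294  0.365  1.177] F [ 0.3 -0.7  0.2] op 9.28 0.0
```

```bash
python3 -m jog '[{"claw":9.3,"tx":0.05,"ty":-0.2,"tz":1.2,"roll":0},{"claw":9.3,"tx":0,"ty":0,"tz":0,"roll":0},{"claw":5,"tx":0,"ty":0,"tz":0,"roll":0},{"claw":5,"tx":0,"ty":0,"tz":0,"roll":0},{"claw":5,"tx":0,"ty":0,"tz":0,"roll":0},{"claw":5,"tx":0,"ty":0,"tz":0,"roll":0},{"claw":5,"tx":0,"ty":0,"tz":0,"roll":0},{"claw":5,"tx":0,"ty":0,"tz":0,"roll":0}]'
python3 -c "
from h import *
to(.6018,-.001,.13,-6.15)"
```

```text
clock: 6.25
ee_pos: [0.4311, -0.334, 0.0119]
tcp_rot: [0.0, 0.582, 0.813, 0.0]
wrist_force: [-0.0, -0.2, 0.1]
opening: 0.538
grasp_force: 0.0
t 6.25 pos [ 0.4311 -0.334   0.0119] d cm [ 26.    26.91 -11.81] roll 0.4363720937013573 R [[-0.323, 0.946, 0.0], [0.946, 0.323, -0.0], [-0.0, 0.0, -1.0]] j [ 0.449  0.672  0.157  2.154 -0.3    0.335  1.185] F [-0.  -0.2  0.1] op 5.01 0.0
```

```bash
python3 - <<'E'
from h import *
a=cap('top','t1');b=cap('side','s1')
out=np.hstack([cv2.resize(a[185:275,306:426],(400,300),interpolation=2),cv2.resize(b[255:345,200:320],(400,300),interpolation=2)])
cv2.imwrite('pics/c1.png',out[:,:,::-1])
E
```

```text
(no output)
```

View pics/c1.png

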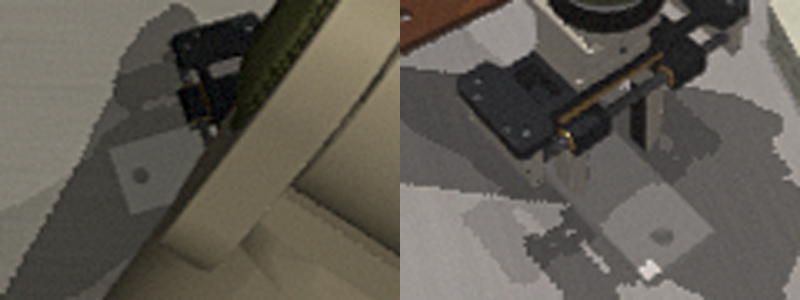

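```bash
python3 -m jog '[{"claw":4,"tx":0,"ty":0,"tz":0,"roll":0},{"claw":4,"tx":0,"ty":0,"tz":0,"roll":0}]'; python3 - <<'E'
from h import *
b=cap('side','s2')
cv2.imwrite('pics/c2.png',cv2.resize(b[255:345,200:320],(800,600),interpolation=2)[:,:,::-1])
print(proj('side',[.4315+.0284,-.3337+.0097,.01]),proj('side',[.4315-.0284,-.3337-.0097,.01]))
E
```

```text
clock: 6.6
ee_pos: [0.4311, -0.334, 0.0119]
tcp_rot: [0.0, 0.582, 0.813, -0.0]
wrist_force: [-0.3, 0.3, 0.0]
opening: 0.433
grasp_force: 0.0
[272.2674879  302.68539904] [252.51370966 316.35813451]
```

View pics/c2.png

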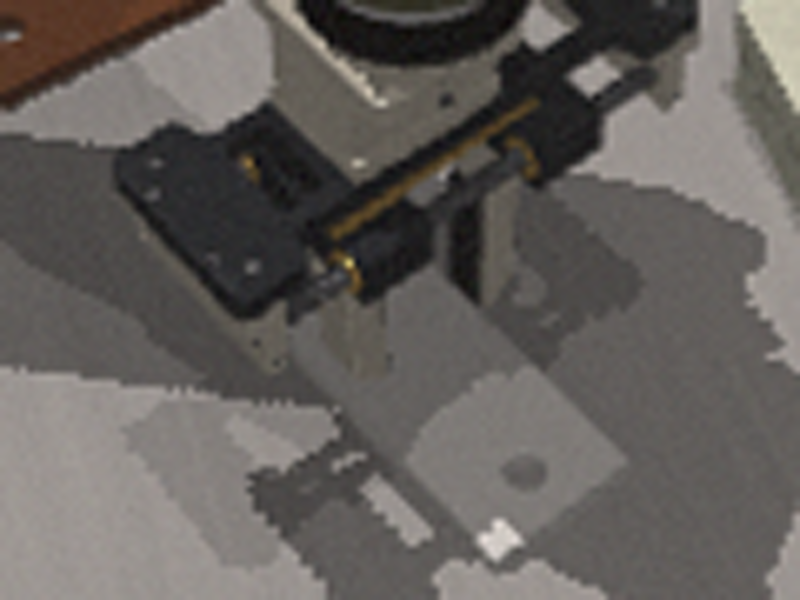

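```bash
python3 - <<'E'
from h import *
for off in (-.022,-.030,-.038,.022,.03,.038):
    P=np.array([.4311,-.334,0])+off*np.array([.946,.323,0])
    print(off,[(z,((proj('side',P+[0,0,z])-[200,255])*[800/120,600/90]).round(0).tolist()) for z in (0,.01,.02,.03)])
E
```

```text
-0.022 [(0, [368.0, 414.0]), (0.01, [367.0, 398.0]), (0.02, [367.0, 381.0]), (0.03, [366.0, 363.0])]
-0.03 [(0, [350.0, 427.0]), (0.01, [349.0, 410.0]), (0.02, [349.0, 393.0]), (0.03, [348.0, 376.0])]
-0.038 [(0, [332.0, 439.0]), (0.01, [331.0, 423.0]), (0.02, [330.0, 406.0]), (0.03, [329.0, 388.0])]
0.022 [(0, [464.0, 348.0]), (0.01, [464.0, 331.0]), (0.02, [464.0, 314.0]), (0.03, [464.0, 296.0])]
0.03 [(0, [481.0, 336.0]), (0.01, [481.0, 319.0]), (0.02, [481.0, 302.0]), (0.03, [481.0, 284.0])]
0.038 [(0, [498.0, 324.0]), (0.01, [498.0, 307.0]), (0.02, [498.0, 290.0]), (0.03, [499.0, 273.0])]
```

Fingers hover above the plate (tips near crop (365,375) and (490,305), roughly 10 mm higher than expected). I'll feel for the plate top gently.

```bash
python3 -m jog '[{"claw":4,"tx":0,"ty":0,"tz":0.2,"roll":0},{"claw":4,"tx":0,"ty":0,"tz":0.2,"roll":0}]';python3 -m jog '[{"claw":4,"tx":0,"ty":0,"tz":0.15,"roll":0},{"claw":4,"tx":0,"ty":0,"tz":0,"roll":0}]'
```

```text
clock: 6.9
ee_pos: [0.4311, -0.334, 0.0077]
tcp_rot: [-0.0, 0.582, 0.813, -0.0]
wrist_force: [-0.3, 0.7, -0.2]
opening: 0.431
grasp_force: 0.0
clock: 7.15
ee_pos: [0.431, -0.334, 0.0062]
tcp_rot: [-0.0, 0.582, 0.813, -0.0]
wrist_force: [0.2, -0.7, -0.8]
opening: 0.429
grasp_force: 0.0
```

```bash
for i in 1; do python3 -m jog '[{"claw":4,"tx":0,"ty":0,"tz":0.15,"roll":0},{"claw":4,"tx":0,"ty":0,"tz":0.1,"roll":0}]'|egrep 'pos|force'; done; python3 -m jog '[{"claw":4,"tx":0,"ty":0,"tz":0.15,"roll":0},{"claw":4,"tx":0,"ty":0,"tz":0.1,"roll":0}]'|egrep 'pos|force';python3 -m jog '[{"claw":4,"tx":0,"ty":0,"tz":0.1,"roll":0},{"claw":4,"tx":0,"ty":0,"tz":0.1,"roll":0}]'|egrep 'pos|force'
```

```text
ee_pos: [0.4311, -0.334, 0.0038]
wrist_force: [-0.0, -0.5, -0.3]
grasp_force: 0.0
ee_pos: [0.4311, -0.334, 0.0013]
wrist_force: [0.8, 0.5, -0.5]
grasp_force: 0.0
ee_pos: [0.4311, -0.334, -0.0007]
wrist_force: [-0.8, 1.0, 0.1]
grasp_force: 0.0
```

```bash
python3 -m jog '[{"claw":4,"tx":0,"ty":0,"tz":0.1,"roll":0},{"claw":4,"tx":0,"ty":0,"tz":0.1,"roll":0}]'|egrep 'pos|force';python3 -m jog '[{"claw":4,"tx":0,"ty":0,"tz":0.1,"roll":0},{"claw":4,"tx":0,"ty":0,"tz":0.1,"roll":0}]'|egrep 'pos|force';python3 -m jog '[{"claw":4,"tx":0,"ty":0,"tz":0.1,"roll":0},{"claw":4,"tx":0,"ty":0,"tz":0.1,"roll":0}]'|egrep 'pos|force'
```

```text
ee_pos: [0.4311, -0.334, -0.0026]
wrist_force: [-0.4, -0.7, 0.3]
grasp_force: 0.0
ee_pos: [0.4311, -0.3341, -0.0047]
wrist_force: [0.8, -0.0, 0.8]
grasp_force: 0.0
ee_pos: [0.4311, -0.334, -0.0067]
wrist_force: [0.5, 0.1, -1.0]
grasp_force: 0.0
```

```bash
python3 - <<'E'
from h import *
b=cap('side','s3')
cv2.imwrite('pics/c3.png',cv2.resize(b[255:345,200:320],(800,600),interpolation=2)[:,:,::-1])
E
```

```text
(no output)
```

View pics/c3.png

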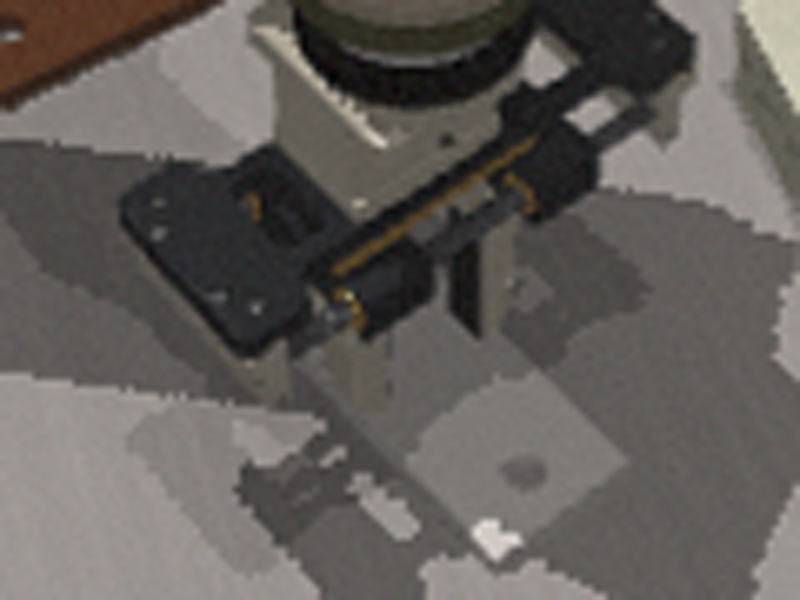

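Tips now just above the plate ((365,408), (485,337)); the reported TCP height is evidently about 3 cm too low. Keep feeling.

```bash
python3 -m jog '[{"claw":4,"tx":0,"ty":0,"tz":0.1,"roll":0},{"claw":4,"tx":0,"ty":0,"tz":0.1,"roll":0}]'|egrep 'pos|force';python3 -m jog '[{"claw":4,"tx":0,"ty":0,"tz":0.1,"roll":0},{"claw":4,"tx":0,"ty":0,"tz":0.1,"roll":0}]'|egrep 'pos|force'
```

```text
ee_pos: [0.4311, -0.3341, -0.0087]
wrist_force: [-0.1, 0.7, 0.2]
grasp_force: 0.0
ee_pos: [0.4311, -0.3341, -0.0107]
wrist_force: [0.4, 0.4, 0.3]
grasp_force: 0.0
```

```bash
python3 -m jog '[{"claw":4,"tx":0,"ty":0,"tz":0.1,"roll":0},{"claw":4,"tx":0,"ty":0,"tz":0,"roll":0}]'|egrep 'pos|force'
```

```text
ee_pos: [0.4311, -0.334, -0.0117]
wrist_force: [0.1, 0.5, 0.3]
grasp_force: 0.0
```

```bash
python3 -m jog '[{"claw":4,"tx":0,"ty":0,"tz":0.1,"roll":0},{"claw":4,"tx":0,"ty":0,"tz":0.1,"roll":0}]'|egrep 'pos|force';python3 -m jog '[{"claw":4,"tx":0,"ty":0,"tz":0.1,"roll":0},{"claw":4,"tx":0,"ty":0,"tz":0.1,"roll":0}]'|egrep 'clock|pos|force'
```

```text
ee_pos: [0.4312, -0.334, -0.0131]
wrist_force: [-2.6, 1.9, 19.9]
grasp_force: 10.1
clock: 9.95
ee_pos: [0.4312, -0.3341, -0.0132]
wrist_force: [-4.9, 4.9, 48.0]
grasp_force: 24.0
```

```bash
python3 -m jog '[{"claw":4,"tx":0,"ty":0,"tz":0.1,"roll":0},{"claw":4,"tx":0,"ty":0,"tz":0.1,"roll":0}]'|egrep 'pos|force'
```

```text
ee_pos: [0.4312, -0.3341, -0.0134]
wrist_force: [-9.9, 8.9, 75.4]
grasp_force: 37.7
```

```bash
python3 -m jog '[{"claw":9.3,"tx":0,"ty":0,"tz":-0.7,"roll":0},{"claw":9.3,"tx":0,"ty":0,"tz":0,"roll":0},{"claw":9.3,"tx":0,"ty":0,"tz":0,"roll":0},{"claw":9.3,"tx":0,"ty":0,"tz":0,"roll":0}]'
python3 -c "
from h import *
to(.4315,-.3337,-.0205,18.87)"
```

```text
clock: 10.7
ee_pos: [0.4308, -0.3339, -0.0112]
tcp_rot: [-0.0, 0.582, 0.813, -0.0]
wrist_force: [0.2, 0.3, -1.1]
opening: 0.812
grasp_force: 0.0
t 10.7 pos [ 0.4308 -0.3339 -0.0112] d cm [-0.01  0.07  0.93] roll -0.0002930100748130919 R [[-0.323, 0.946, -0.001], [0.946, 0.323, 0.0], [0.001, -0.001, -1.0]] j [ 0.465  0.712  0.133  2.16  -0.31   0.288  1.193] F [ 0.2  0.3 -1.1] op 7.55 0.0
```

```bash
python3 -m jog '[{"claw":9.3,"tx":0,"ty":0.05,"tz":0,"roll":0},{"claw":9.3,"tx":0,"ty":0,"tz":0.4,"roll":0},{"claw":9.3,"tx":0,"ty":0,"tz":0.4,"roll":0},{"claw":5,"tx":0,"ty":0,"tz":0.05,"roll":0},{"claw":5,"tx":0,"ty":0,"tz":0,"roll":0},{"claw":5,"tx":0,"ty":0,"tz":0,"roll":0},{"claw":5,"tx":0,"ty":0,"tz":0,"roll":0},{"claw":5,"tx":0,"ty":0,"tz":0,"roll":0}]'
```

```text
clock: 11.7
ee_pos: [0.4318, -0.3339, -0.019]
tcp_rot: [0.0, 0.582, 0.813, 0.0]
wrist_force: [0.3, -0.1, 0.6]
opening: 0.64
grasp_force: 30.0
```

```bash
python3 -m jog '[{"claw":5,"tx":0,"ty":0,"tz":-2,"roll":0},{"claw":5,"tx":0,"ty":0,"tz":-4,"roll":0},{"claw":5,"tx":0,"ty":0,"tz":-4,"roll":0},{"claw":5,"tx":3.25,"ty":3.36,"tz":0,"roll":0},{"claw":5,"tx":3.25,"ty":3.36,"tz":0,"roll":0},{"claw":5,"tx":3.25,"ty":3.36,"tz":0,"roll":0},{"claw":5,"tx":3.25,"ty":3.36,"tz":0,"roll":0},{"claw":5,"tx":3.25,"ty":3.36,"tz":0,"roll":0},{"claw":5,"tx":3.25,"ty":3.36,"tz":0,"roll":0},{"claw":5,"tx":3.25,"ty":3.36,"tz":0,"roll":0},{"claw":5,"tx":3.25,"ty":3.36,"tz":0,"roll":0},{"claw":5,"tx":0,"ty":0,"tz":0,"roll":0.146},{"claw":5,"tx":0,"ty":0,"tz":0,"roll":0.146},{"claw":5,"tx":0,"ty":0,"tz":0,"roll":0.146},{"claw":5,"tx":0,"ty":0,"tz":0,"roll":0},{"claw":5,"tx":0,"ty":0,"tz":0,"roll":0}]'
python3 - <<'E'
from h import *
to(.6018,-.001,.04,-6.15)
a=cap('top','t4');b=cap('side','s4')
out=np.hstack([cv2.resize(a[120:210,200:320],(400,300),interpolation=2),cv2.resize(b[150:240,240:360],(400,300),interpolation=2)])
cv2.imwrite('pics/c4.png',out[:,:,::-1])
E
```

```text
clock: 13.7
ee_pos: [0.6017, -0.0009, 0.0808]
tcp_rot: [-0.0, 0.743, 0.669, -0.0]
wrist_force: [-1.6, 0.0, -2.0]
opening: 0.641
grasp_force: 30.0
t 13.7 pos [ 0.6017 -0.0009  0.0808] d cm [-0.01  0.01  4.08] roll 0.001587375979570462 R [[0.106, 0.994, -0.0], [0.994, -0.106, -0.0], [-0.0, -0.0, -1.0]] j [-0.386  0.642  0.447  2.003 -0.476  0.6    0.277] F [-1.6  0.  -2. ] op 5.96 30.0
```

View pics/c4.png

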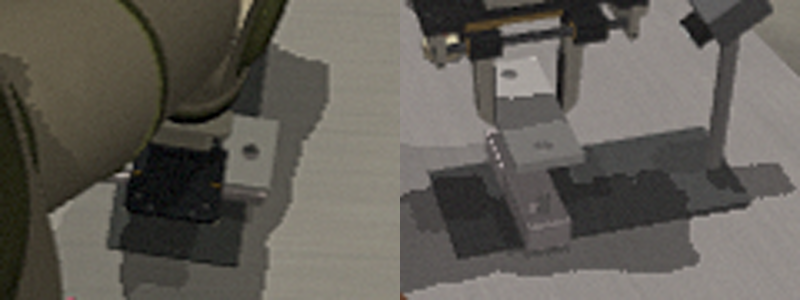

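```bash
python3 - <<'E'
from h import *
def dark(f,cx,cy,r=4):
    g=cv2.imread(f'pics/{f}.png').mean(2)[cy-r:cy+r+1,cx-r:cx+r+1]
    w=np.clip(np.percentile(g,60)-12-g,0,None); yy,xx=np.mgrid[-r:r+1,-r:r+1]
    return np.array([cx+(w*xx).sum()/w.sum(),cy+(w*yy).sum()/w.sum()])
c=np.array([.6018,-.001,0]);Y=np.array([.107,.994,0])
hs=dark('s4',283,194);ht=dark('t4',275,166)
print('hole side',hs,proj('side',c-.055*Y+[0,0,.110]),'top',ht,proj('top',c-.055*Y+[0,0,.110]))
print(atz('side',hs,.11),atz('top',ht,.11),'exp',c-.055*Y)
t=dark('t0',274,171);t2=dark('t0',237,166)
print('pins top view',t,t2,'exp mid-pin',proj('top',c-.055*Y+[0,0,.045]),proj('top',c+.055*Y+[0,0,.045]))
g=cv2.imread('pics/s0.png').mean(2).astype(int)
for s in(-1,1):
    p=proj('side',c+s*.055*Y+[0,0,.045]);x,y=np.round(p).astype(int);print('side pin exp',p);print(g[y-6:y+7,x-5:x+6])
E
```

```text
hole side [283.27794562 194.54682779] [282.66277718 192.90942603] top [274.67149321 164.80588235] [274.59621803 164.55100069]
[ 0.59465007 -0.06321015  0.11      ] [ 0.59518444 -0.05590295  0.11      ] exp [ 0.595915 -0.05567   0.      ]
pins top view [273.35070908 171.00613262] [236.89755742 165.59788553] exp mid-pin [273.27147448 170.65433045] [236.43264824 165.22050713]
side pin exp [282.1600153  210.40455636]
[[165 167 163 163 161 167 167 165 135  67  64]
 [162 167 164 165 163 164 169 168 163  76  68]
 [164 168 164 162 162 162 169 171 164 117  69]
 [163 165 165 165 163 158 163 166 170 161  77]
 [161 166 165 165 159 120 110 118 169 163 115]
 [161 163 167 161 132  89  86  93 169 169 158]
 [163 161 166 166 135  82  79  94 170 167 161]
 [163 160 162 166 131  74  73  90 172 166 168]
 [166 164 160 156  96  72  69  89 165 165 164]
 [163 164 163 161 103  78  71  78 118 169 164]
 [167 165 163 165 164 140  94 114 164 164 165]
 [165 167 160 161 164 166 166 161 164 162 163]
 [117 166 161 161 166 165 166 166 163 162 163]]
side pin exp [272.29016833 188.45683115]
[[133 134 130 130 130 133 132 133 129 132 133]
 [131 133 131 130 129 133 136 132 129 131 131]
 [135 133 130 129 128 129 132 134 129 128 132]
 [133 133 133 132 132 132 128 134 134 131 128]
 [130 135 134 131 128 113 121 130 137 135 127]
 [132 136 134 135 110  91  90 116 160 169 149]
 [144 154 157 166 144  79  79 110 175 170 158]
 [168 169 171 167 138  76  76 107 173 171 166]
 [171 167 170 169 133  68  75 103 166 171 168]
 [178 164 165 165 140  78  72  78 117 168 169]
 [179 168 165 170 168 142  97 122 168 166 164]
 [116 173 166 167 169 169 170 166 164 163 167]
 [ 96 167 165 166 167 168 169 165 162 164 164]]
```

Hole over pin: in the top view the held hole (274.7,164.8) matches the prediction to about 1 mm, and the pins too. Lowering.

```bash
python3 -m jog '[{"claw":5,"tx":0,"ty":0,"tz":1.4,"roll":0},{"claw":5,"tx":0,"ty":0,"tz":1.4,"roll":0},{"claw":5,"tx":0,"ty":0,"tz":1.3,"roll":0},{"claw":5,"tx":0,"ty":0,"tz":0.5,"roll":0},{"claw":5,"tx":0,"ty":0,"tz":0.5,"roll":0}]'
python3 -m jog '[{"claw":5,"tx":0,"ty":0,"tz":0.4,"roll":0},{"claw":5,"tx":0,"ty":0,"tz":0.4,"roll":0},{"claw":5,"tx":0,"ty":0,"tz":0.4,"roll":0}]'
```

```text
clock: 14.42
ee_pos: [0.602, -0.0011, 0.0294]
tcp_rot: [-0.0, 0.745, 0.667, -0.0]
wrist_force: [-0.3, -0.3, -2.4]
opening: 0.639
grasp_force: 30.0
clock: 14.8
ee_pos: [0.6021, -0.0009, 0.0178]
tcp_rot: [0.0, 0.745, 0.668, 0.0]
wrist_force: [0.4, -0.4, -1.8]
opening: 0.638
grasp_force: 30.0
```

```bash
python3 -m jog '[{"claw":5,"tx":0,"ty":0,"tz":0.15,"roll":0},{"claw":5,"tx":0,"ty":0,"tz":0.1,"roll":0}]'; python3 -m jog '[{"claw":5,"tx":0,"ty":0,"tz":0.1,"roll":0}]'
```

```text
clock: 15.05
ee_pos: [0.6019, -0.0009, 0.016]
tcp_rot: [-0.0, 0.745, 0.668, 0.0]
wrist_force: [-3.5, 0.3, 15.4]
opening: 0.638
grasp_force: 30.0
clock: 15.18
ee_pos: [0.6019, -0.0009, 0.0159]
tcp_rot: [-0.0, 0.745, 0.667, 0.001]
wrist_force: [-7.1, 1.8, 26.2]
opening: 0.638
grasp_force: 30.0
```

Seated at exactly the predicted height. Release and rise.

```bash
python3 -m jog '[{"claw":5,"tx":0,"ty":0,"tz":-0.1,"roll":0},{"claw":7.5,"tx":0,"ty":0,"tz":0,"roll":0},{"claw":7.5,"tx":0,"ty":0,"tz":0,"roll":0},{"claw":7.5,"tx":0,"ty":0,"tz":0,"roll":0},{"claw":7.5,"tx":0,"ty":0,"tz":-1.5,"roll":0},{"claw":7.5,"tx":0,"ty":0,"tz":-4,"roll":0},{"claw":7.5,"tx":0,"ty":0,"tz":-5,"roll":0},{"claw":5,"tx":0,"ty":0,"tz":-2,"roll":0}]'
python3 - <<'E'
from h import *
t=cv2.imread('pics/t0.png')
p=lambda u,v:(115+(u+.5)*.15-.5,175+(v-300+.5)*.15-.5)
for n,q,z in(('right end',p(297,373),.069),('top notch end',p(82,492),.069),('left end',p(62,513),.055)):print(n,atz('top',q,z))
# fit slide top strip: bright bluish pixels
x,y,w,h=115,175,60,45
I=cv2.resize(t[y:y+h,x:x+w],None,fx=4,fy=4,interpolation=cv2.INTER_CUBIC).astype(int)
m=((I[:,:,1]-I[:,:,2]>6)&(I.mean(2)>105)).astype(np.uint8)
n,l,s,c=cv2.connectedComponentsWithStats(m); k=1+s[1:,4].argmax()
yy,xx=np.where(l==k); W=np.array([atz('top',((a+.5)/4-.5+x,(b+.5)/4-.5+y),.069)[:2] for a,b in zip(xx,yy)])
r=cv2.minAreaRect((W*1000).astype(np.float32)); print(r,W.mean(0))
to(.51,.33,.15,30.9)
E
```

```text
clock: 16.18
ee_pos: [0.603, -0.0013, 0.144]
tcp_rot: [0.001, 0.745, 0.667, 0.002]
wrist_force: [-0.3, -0.0, 0.1]
opening: 0.743
grasp_force: 0.0
right end [0.53066646 0.27068027 0.069     ]
top notch end [0.47477299 0.35718536 0.069     ]
left end [0.46770467 0.36905215 0.055     ]
((500.4374694824219, 323.31988525390625), (12.004122734069824, 116.68183135986328), 36.040794372558594) [0.49949559 0.32424755]
t 16.175 pos [ 0.603  -0.0013  0.144 ] d cm [ 31.92 -12.86  -0.62] roll -0.6487907477849765 R [[0.109, 0.994, 0.004], [0.994, -0.109, 0.0], [0.001, 0.004, -1.0]] j [-0.44   0.563  0.524  1.961 -0.416  0.721  0.224] F [-0.3 -0.   0.1] op 6.91 0.0
```

```bash
python3 -m jog '[{"claw":5,"tx":3.85,"ty":-1.73,"tz":0,"roll":0},{"claw":5,"tx":3.85,"ty":-1.73,"tz":0,"roll":0},{"claw":5,"tx":3.85,"ty":-1.73,"tz":0,"roll":0},{"claw":5,"tx":3.85,"ty":-1.73,"tz":0,"roll":0},{"claw":5,"tx":3.85,"ty":-1.73,"tz":0,"roll":0},{"claw":5,"tx":3.85,"ty":-1.73,"tz":0,"roll":0},{"claw":5,"tx":3.85,"ty":-1.73,"tz":0,"roll":0},{"claw":5,"tx":3.85,"ty":-1.73,"tz":0,"roll":0},{"claw":5,"tx":0,"ty":0,"tz":1,"roll":-0.17},{"claw":5,"tx":0,"ty":0,"tz":2,"roll":-0.17},{"claw":5,"tx":0,"ty":0,"tz":2,"roll":-0.17},{"claw":5,"tx":0,"ty":0,"tz":2.5,"roll":-0.17},{"claw":5,"tx":0,"ty":0,"tz":0,"roll":0},{"claw":5,"tx":0,"ty":0,"tz":0,"roll":0}]'
python3 - <<'E'
from h import *
to(.499,.320,.024,32.9)
a=cap('top','t5');b=cap('side','s5')
out=np.hstack([cv2.resize(a[165:225,110:190],(400,300),interpolation=2),cv2.resize(b[120:180,180:260],(400,300),interpolation=2)])
cv2.imwrite('pics/c5.png',out[:,:,::-1])
E
```

```text
clock: 17.92
ee_pos: [0.4984, 0.3202, 0.0665]
tcp_rot: [0.0, 0.481, 0.877, 0.0]
wrist_force: [0.9, 0.3, 0.3]
opening: 0.537
grasp_force: 0.0
t 17.925 pos [0.4984 0.3202 0.0665] d cm [-0.05  0.03  4.25] roll -0.007384412724548866 R [[-0.537, 0.844, 0.001], [0.844, 0.537, 0.0], [-0.0, 0.001, -1.0]] j [-0.864  0.631  0.295  2.027 -0.345  0.53   0.244] F [0.9 0.3 0.3] op 5.0 0.0
```

View pics/c5.png

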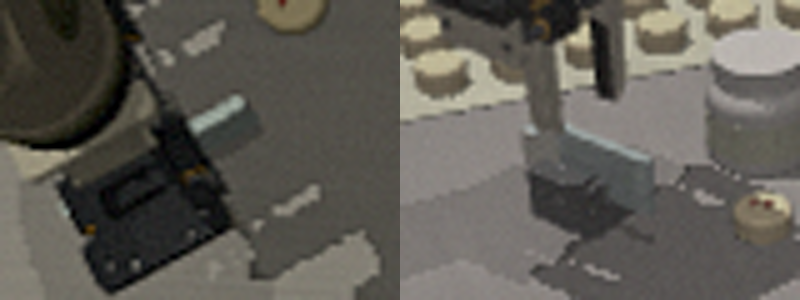

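The fingers straddle the slide (side crop: near finger at (545,125), far one at (610,90), slide between). Descend and grip.

```bash
python3 -m jog '[{"claw":5,"tx":0,"ty":0,"tz":1.5,"roll":0},{"claw":5,"tx":0,"ty":0,"tz":1.5,"roll":0},{"claw":5,"tx":0,"ty":0,"tz":1.2,"roll":0},{"claw":5,"tx":0,"ty":0,"tz":0,"roll":0},{"claw":0,"tx":0,"ty":0,"tz":0,"roll":0},{"claw":0,"tx":0,"ty":0,"tz":0,"roll":0},{"claw":0,"tx":0,"ty":0,"tz":0,"roll":0},{"claw":0,"tx":0,"ty":0,"tz":0,"roll":0},{"claw":0,"tx":0,"ty":0,"tz":0,"roll":0},{"claw":0,"tx":0,"ty":0,"tz":0,"roll":0}]'
```

```text
clock: 19.27
ee_pos: [0.5017, 0.3226, 0.0243]
tcp_rot: [0.002, 0.479, 0.878, 0.003]
wrist_force: [8.5, 5.2, -2.6]
opening: 0.08
grasp_force: 29.9
```

```bash
python3 -m jog '[{"claw":0,"tx":0,"ty":0.2,"tz":-1,"roll":0},{"claw":0,"tx":0,"ty":0,"tz":-2,"roll":0},{"claw":0,"tx":0,"ty":0,"tz":-5,"roll":0},{"claw":0,"tx":0,"ty":0,"tz":-5,"roll":0},{"claw":0,"tx":0,"ty":0,"tz":-6,"roll":0},{"claw":0,"tx":0,"ty":0,"tz":-6,"roll":0},{"claw":0,"tx":0,"ty":0,"tz":0,"roll":0}]'
python3 -c "
from h import *
to(.499,.320,.024,32.9)"
```

```text
clock: 20.15
ee_pos: [0.5014, 0.3221, 0.278]
tcp_rot: [0.001, 0.479, 0.878, 0.004]
wrist_force: [-0.6, -1.0, -1.1]
opening: 0.081
grasp_force: 30.0
t 20.15 pos [0.5014 0.3221 0.278 ] d cm [-0.08 -0.52 25.39] roll -0.003464830675887893 R [[-0.54, 0.841, 0.006], [0.841, 0.54, 0.005], [0.001, 0.008, -1.0]] j [-0.986  0.377  0.45   1.834 -0.197  0.966  0.118] F [-0.6 -1.  -1.1] op 0.76 30.0
```

```bash
python3 -m jog '[{"claw":0,"tx":0,"ty":0,"tz":-6,"roll":0},{"claw":0,"tx":0,"ty":0,"tz":-6,"roll":0},{"claw":0,"tx":0,"ty":0,"tz":-6,"roll":0},{"claw":0,"tx":0,"ty":0,"tz":-6,"roll":0},{"claw":0,"tx":0,"ty":0,"tz":-6,"roll":0},{"claw":0,"tx":0,"ty":0,"tz":-6,"roll":0},{"claw":0,"tx":0,"ty":0,"tz":-6,"roll":0},{"claw":0,"tx":0,"ty":0,"tz":-6,"roll":0}]'
python3 -c "
from h import *
to(.499,.320,.024,32.9)"
```

```text
clock: 21.15
ee_pos: [0.4927, 0.3167, 0.7067]
tcp_rot: [0.015, 0.479, 0.877, 0.028]
wrist_force: [0.3, -0.8, -2.6]
opening: 0.082
grasp_force: 30.0
t 21.15 pos [0.4927 0.3167 0.7067] d cm [-0.1  -3.6  68.17] roll -0.0032414090452758193 R [[-0.54, 0.84, 0.053], [0.841, 0.539, 0.035], [0.001, 0.063, -0.998]] j [-0.932  0.23   0.397  1.004 -0.094  1.861 -0.006] F [ 0.3 -0.8 -2.6] op 0.76 30.0
```

```bash
python3 -m jog '[{"claw":0,"tx":0,"ty":0,"tz":-4,"roll":0},{"claw":0,"tx":0,"ty":0,"tz":-4,"roll":0},{"claw":0,"tx":0,"ty":0,"tz":0,"roll":0}]'
python3 -c "
from h import *
to(.499,.320,.024,32.9)
print(arm.read_state()['joints'])"
```

```text
clock: 21.52
ee_pos: [0.4794, 0.3086, 0.7407]
tcp_rot: [0.029, 0.478, 0.876, 0.055]
wrist_force: [0.2, -0.4, -0.4]
opening: 0.085
grasp_force: 30.0
t 21.525 pos [0.4794 0.3086 0.7407] d cm [-0.18 -6.71 71.39] roll -0.0025590117651166093 R [[-0.541, 0.834, 0.105], [0.841, 0.537, 0.069], [0.001, 0.125, -0.992]] j [-1.006  0.186  0.471  0.987 -0.092  1.862 -0.008] F [ 0.2 -0.4 -0.4] op 0.79 30.0
[-1.00621648  0.18602507  0.47126545  0.98650099 -0.09221995  1.86198384
 -0.00761373]
```

The tool tips outward once joint 6 is at its limit (7° now) and stays so. I'll fit a kinematic model from the logged states to see which roll/tilt is attainable at the goal.

```bash
cat > kin.py <<'E'
import numpy as np, itertools
from scipy.spatial.transform import Rotation as S
from scipy.optimize import least_squares
D=[([-1.21071747,0.59927226,-0.00249031,1.59939272,0.00179118,0.94290804,-0.07978777],[.3067,.6569,.1952],None,65.02),
([-.412,.357,.267,2.086,-.142,.714,.275],[.5131,.0527,.1955],[[-.323,.946,.001],[.946,.323,0],[0,.001,-1]],0),
([.386,.539,.239,2.116,-.248,.517,1.137],[.4291,-.331,.0939],[[-.322,.947,-.004],[.947,.322,.003],[.004,-.003,-1]],0),
([.449,.672,.157,2.154,-.3,.335,1.185],[.4311,-.334,.0119],[[-.323,.946,0],[.946,.323,0],[0,0,-1]],0),
([-.386,.642,.447,2.003,-.476,.6,.277],[.6017,-.0009,.0808],[[.106,.994,0],[.994,-.106,0],[0,0,-1]],0),
([-.44,.563,.524,1.961,-.416,.721,.224],[.603,-.0013,.144],[[.109,.994,.004],[.994,-.109,0],[.001,.004,-1]],0),
([-.864,.631,.295,2.027,-.345,.53,.244],[.4984,.3202,.0665],[[-.537,.844,.001],[.844,.537,0],[0,.001,-1]],0),
([-.986,.377,.45,1.834,-.197,.966,.118],[.5014,.3221,.278],[[-.54,.841,.006],[.841,.54,.005],[.001,.008,-1]],0),
([-.932,.23,.397,1.004,-.094,1.861,-.006],[.4927,.3167,.7067],[[-.54,.84,.053],[.841,.539,.035],[.001,.063,-.998]],0),
([-1.00621648,.18602507,.47126545,.98650099,-.09221995,1.86198384,-.00761373],[.4794,.3086,.7407],[[-.541,.834,.105],[.841,.537,.069],[.001,.125,-.992]],0)]
D[0]=(D[0][0],D[0][1],[[-.906,.423,0],[.423,.906,0],[0,0,-1]],0)
SG=(-1,-1,-1,-1) # signs j1,j3,j5,j7
def fk(j,p,sg=SG):
    r=lambda a,q:S.from_euler(a,q).as_matrix()
    c1,c7,h,L1,L2,L3,a1,a3,a5,a7=p
    T=r('z',sg[0]*j[0]+c1); X=np.zeros(3)
    X=X+T@[a1,0,h]; T=T@r('y',j[1])@r('z',sg[1]*j[2]); X=X+T@[a3,0,L1]
    T=T@r('y',j[3])@r('z',sg[2]*j[4]); X=X+T@[a5,0,L2]
    T=T@r('y',j[5]); X=X+T@[a7,0,0]; T=T@r('z',sg[3]*j[6]+c7); X=X+T@[0,0,L3]
    return X,T
def res(p,sg=SG):
    o=[]
    for j,x,R,_ in D:
        X,T=fk(j,p,sg); o+=list((X-x)*5)+list((T-np.array(R)).ravel())
    return np.array(o)
P0=[0,0,.34,.4,.4,.2,0,0,0,0]
def fit(sg):
    b=None
    for c1,c7 in itertools.product((0,np.pi/2,np.pi,-np.pi/2),repeat=2):
        s=least_squares(res,[c1,c7]+P0[2:],args=(sg,))
        if b is None or s.cost<b.cost:b=s
    return b
if __name__=='__main__':
    best=min(((fit(sg),sg) for sg in itertools.product((1,-1),repeat=4)),key=lambda t:t[0].cost)
    print(best[1],best[0].cost,best[0].x.round(4).tolist(),np.abs(best[0].fun).max())
E
python3 kin.py
```

```text
(-1, -1, -1, -1) 0.004011314517321431 [-0.0868, 1.4839, 0.3183, 0.6457, 0.4368, 0.3921, -0.006, 0.0108, -0.0013, -0.0068] 0.042688714003010324
```

```bash
cat > kin2.py <<'E'
from kin import *
def fk2(j,p):
    r=lambda a,q:S.from_euler(a,q).as_matrix(); j=np.array(j)
    o=np.array(p[:7]); h,L1,L2,L3=p[7:11]; q=p[11:]
    g=np.array([-1,1,-1,1,-1,1,-1])*j+o
    T=r('z',g[0]); X=T@[q[0],q[1],h]; T=T@r('y',g[1])@r('z',g[2]); X=X+T@[q[2],q[3],L1]
    T=T@r('y',g[3])@r('z',g[4]); X=X+T@[q[4],q[5],L2]; T=T@r('y',g[5]); X=X+T@[q[6],q[7],0]
    T=T@r('z',g[6]); return X+T@[0,0,L3],T
def res2(p):
    o=[]
    for j,x,R,_ in D:
        X,T=fk2(j,p); o+=list((X-x)*5)+list((T-np.array(R)).ravel())
    return np.array(o+list(np.array(p[1:6])*.02)+list(np.array(p[11:])*.05))
p=least_squares(res2,[-.087,0,0,0,0,0,1.484,.318,.646,.437,.392]+[0]*8).x
if __name__=='__main__':
    print(p.round(3).tolist(),np.abs(res2(p)).max())
    f=res2(p)[:120].reshape(10,12); print(np.abs(f[:,:3]).max(1).round(4)/5,np.abs(f[:,3:]).max(1).round(4))
    lo=np.array([-2.57,-.35,-1.29,.11,-1.05,.11,-2.63])+.02; hi=np.array([2.57,1.97,1.29,2.56,4.19,1.86,2.63])-.02
    # goal: slide z etc in stand frame; tool y=-slide y, tool z=-slide z at grasp
    psi=np.radians(-6.15); Xs=np.array([np.cos(psi),np.sin(psi),0]);Ys=np.array([-np.sin(psi),np.cos(psi),0]);Z=np.array([0,0,1.])
    c=np.sqrt(.5); sy=c*Xs+c*Z; sz=-c*Xs+c*Z; sx=-Ys
    for name,s in(('same',-1),('flip',1)):
        ty=s*sy; tz=-sz; G=np.column_stack([np.cross(ty,tz),ty,tz])
        C=np.array([.6018,-.001,.145]); 
        tip=C+sz*.0; tcp=C+tz*.034-0*tz  # reported tcp lies beyond
        rng=np.random.default_rng(0); best=[]
        for k in range(60):
            s0=least_squares(lambda j:np.r_[(fk2(j,p)[0]-tcp)*5,(fk2(j,p)[1]-G).ravel()],rng.uniform(lo,hi),bounds=(lo,hi))
            best.append((s0.cost,s0.x.round(2).tolist()))
        best.sort(key=lambda t:t[0]); print(name,tcp.round(3),best[:4])
E
python3 kin2.py
```

```text
[0.001, -0.0, 0.0, -0.0, 0.0, 0.0, 1.572, 0.283, 0.647, 0.443, 0.362, 0.0, -0.03, -0.001, -0.028, 0.001, 0.0, 0.0, 0.0] 0.0015122361839738274
[1.2e-04 1.0e-04 2.8e-04 2.8e-04 1.4e-04 1.4e-04 2.0e-04 1.6e-04 8.0e-05
 1.0e-04] [0.0002 0.0008 0.0006 0.0006 0.0008 0.0008 0.0005 0.0007 0.0008 0.0004]
same [ 0.626 -0.004  0.121] [(np.float64(6.651163623323502e-31), [0.55, 0.89, -1.22, 2.49, 2.14, 1.24, 0.88]), (np.float64(9.403756184610166e-31), [0.47, 0.8, -1.06, 2.49, 2.21, 1.12, 0.76]), (np.float64(1.2278350111797417e-30), [0.43, 0.76, -0.98, 2.49, 2.24, 1.08, 0.71]), (np.float64(3.1651515057171156e-30), [0.35, 0.71, -0.85, 2.5, 2.31, 1.0, 0.62])]
flip [ 0.626 -0.004  0.121] [(np.float64(1.5201989365238457e-30), [0.28, 0.67, -0.73, 2.5, 2.36, 0.95, -2.6]), (np.float64(6.446102588277371e-30), [0.29, 0.68, -0.75, 2.5, 2.36, 0.96, -2.59]), (np.float64(7.464625807306527e-30), [0.28, 0.67, -0.73, 2.5, 2.37, 0.95, -2.6]), (np.float64(1.5603768405589668e-29), [0.29, 0.68, -0.76, 2.5, 2.35, 0.96, -2.58])]
```

```bash
cat > goal.py <<'E'
from kin2 import *
lo=np.array([-2.57,-.35,-1.29,.11,-1.05,.11,-2.63])+.005; hi=np.array([2.57,1.97,1.29,2.56,4.19,1.862,2.63])-.005
def goal(s,tilt=45,yaw=0,spin=0,h=.145):
    psi=np.radians(-6.15+yaw); Xs=np.array([np.cos(psi),np.sin(psi),0]);Ys=np.array([-np.sin(psi),np.cos(psi),0]);Z=np.array([0,0,1.])
    c,d=np.cos(np.radians(tilt)),np.sin(np.radians(tilt)) # tilt from upright
    sy=c*Xs+d*Z; sz=-d*Xs+c*Z; sx=-Ys
    ty=s*sy; tz=-sz; return np.column_stack([np.cross(ty,tz),ty,tz]),np.array([.6018,-.001,h])+tz*.034
def ik(G,x,j0,lo=lo,hi=hi):
    return least_squares(lambda j:np.r_[(fk2(j,p)[0]-x)*5,(fk2(j,p)[1]-G).ravel()],np.clip(j0,lo+1e-4,hi-1e-4),bounds=(lo,hi))
if __name__=='__main__':
    rng=np.random.default_rng(1)
    for s in(-1,1):
        G,x=goal(s); L=[]
        for k in range(150):
            r=ik(G,x,rng.uniform(lo,hi))
            if r.cost<1e-8:L.append(r.x)
        L=np.array(L); L=L[L[:,4].argsort()]; print(s,len(L)); print(L[::max(1,len(L)//12)].round(2))
    # best 'same' with j5 limited near 0
    h2=hi.copy();h2[4]=1.0
    G,x=goal(-1); B=sorted([ik(G,x,rng.uniform(lo,h2),lo,h2) for k in range(40)],key=lambda r:r.cost)
    for r in B[:3]: print(r.cost,r.x.round(2),(fk2(r.x,p)[0]-x).round(3),np.degrees(S.from_matrix(G.T@fk2(r.x,p)[1]).as_rotvec()).round(1))
E
python3 goal.py
```

```text
-1 108
[[ 0.57  0.93 -1.28  2.49  2.12  1.28  0.91]
 [ 0.49  0.82 -1.09  2.49  2.2   1.14  0.79]
 [ 0.36  0.72 -0.87  2.5   2.3   1.01  0.64]
 [ 0.29  0.68 -0.74  2.5   2.36  0.96  0.55]
 [ 0.25  0.66 -0.68  2.5   2.39  0.93  0.51]
 [ 0.16  0.63 -0.55  2.51  2.46  0.89  0.42]
 [ 0.06  0.61 -0.4   2.52  2.55  0.84  0.31]
 [-0.07  0.59 -0.22  2.53  2.66  0.81  0.18]
 [-0.11  0.59 -0.16  2.53  2.7   0.8   0.13]
 [-0.21  0.59 -0.01  2.54  2.8   0.78  0.02]
 [-0.31  0.6   0.13  2.54  2.9   0.77 -0.1 ]
 [-0.45  0.63  0.35  2.55  3.07  0.77 -0.29]]
1 81
[[ 0.57  0.93 -1.28  2.49  2.12  1.29 -2.23]
 [ 0.56  0.91 -1.25  2.49  2.13  1.26 -2.25]
 [ 0.48  0.81 -1.09  2.49  2.2   1.14 -2.36]
 [ 0.42  0.76 -0.98  2.49  2.25  1.07 -2.43]
 [ 0.4   0.74 -0.94  2.49  2.26  1.05 -2.46]
 [ 0.39  0.73 -0.92  2.5   2.28  1.04 -2.48]
 [ 0.34  0.71 -0.84  2.5   2.31  1.   -2.53]
 [ 0.31  0.69 -0.79  2.5   2.34  0.98 -2.56]
 [ 0.28  0.68 -0.74  2.5   2.36  0.96 -2.59]
 [ 0.27  0.67 -0.72  2.5   2.37  0.95 -2.61]
 [ 0.26  0.67 -0.71  2.5   2.38  0.94 -2.62]
 [ 0.26  0.67 -0.71  2.5   2.38  0.94 -2.62]
 [ 0.26  0.66 -0.7   2.5   2.38  0.94 -2.62]
 [ 0.26  0.66 -0.7   2.5   2.38  0.94 -2.62]]
0.12744461467048554 [-0.36  0.44  0.22  2.22  1.    0.12  1.85] [0.017 0.005 0.037] [-18.5   3.6   0. ]
0.12744461468485077 [-0.36  0.44  0.22  2.22  1.    0.12  1.85] [0.017 0.005 0.037] [-18.5   3.6   0. ]
0.12744461468508794 [-0.36  0.44  0.22  2.22  1.    0.12  1.85] [0.017 0.005 0.037] [-18.5   3.6  -0. ]
```

```bash
cat > sim.py <<'E'
from goal import *
HI=hi.copy();LO=lo.copy();HI[5]=1.862
def step(j,row,w,mu=.02,C=None):
    X,T=fk2(j,p) if C is None else C
    Xt=X+T@np.array(row[:3])/100; Tt=T@S.from_euler('z',row[3]).as_matrix()
    def f(q):
        x,t=fk2(q,p); return np.r_[w*(x-Xt),S.from_matrix(Tt.T@t).as_rotvec(),mu*(q-j)]
    r=least_squares(f,np.clip(j,LO+1e-5,HI-1e-5),bounds=(LO,HI)); return r.x
def run(j,rows,w,mu=.02):
    for r in rows:j=step(np.array(j),r,w,mu)
    return j
def info(j):
    x,t=fk2(j,p); return 'x %s tz %s ty %s j %s'%(x.round(3),t[:,2].round(3),t[:,1].round(3),np.round(j,2))
if __name__=='__main__':
    j0=[-.986,.377,.45,1.834,-.197,.966,.118]
    for w in(1,2,5,10):
      for mu in(.02,.1):
        j=run(j0,[(0,0,-6,0)]*8,w,mu); print(w,mu,info(j)); j=run(j,[(0,0,-4,0)]*2,w,mu); print('   ',info(j))
E
python3 sim.py
```

```text
1 0.02 x [0.486 0.311 0.697] tz [ 0.031  0.021 -0.999] ty [0.841 0.54  0.038] j [-0.96  0.23  0.43  1.03 -0.1   1.86  0.  ]
    x [0.472 0.303 0.715] tz [ 0.056  0.037 -0.998] ty [0.84  0.539 0.067] j [-0.99  0.19  0.45  1.04 -0.09  1.86 -0.01]
1 0.1 x [0.479 0.304 0.697] tz [ 0.027  0.02  -0.999] ty [0.841 0.54  0.034] j [-1.02  0.21  0.52  1.06 -0.11  1.86  0.02]
    x [0.467 0.296 0.714] tz [ 0.052  0.037 -0.998] ty [0.839 0.54  0.064] j [-1.03  0.18  0.51  1.06 -0.1   1.86  0.01]
2 0.02 x [0.49  0.314 0.719] tz [ 0.071  0.047 -0.996] ty [0.839 0.538 0.085] j [-0.96  0.22  0.43  1.   -0.1   1.86 -0.  ]
    x [0.477 0.305 0.759] tz [ 0.134  0.088 -0.987] ty [0.831 0.533 0.16 ] j [-1.03  0.17  0.5   0.97 -0.09  1.86 -0.01]
2 0.1 x [0.487 0.311 0.718] tz [ 0.068  0.046 -0.997] ty [0.838 0.539 0.082] j [-1.01  0.21  0.51  1.01 -0.11  1.86  0.02]
    x [0.474 0.302 0.758] tz [ 0.131  0.087 -0.988] ty [0.831 0.534 0.158] j [-1.04  0.16  0.5   0.98 -0.09  1.86 -0.01]
5 0.02 x [0.495 0.317 0.747] tz [ 0.121  0.079 -0.99 ] ty [0.833 0.534 0.144] j [-0.97  0.21  0.44  0.94 -0.1   1.86 -0.  
[... 157 characters left out ...]
.119  0.079 -0.99 ] ty [0.833 0.535 0.143] j [-1.    0.21  0.5   0.95 -0.11  1.86  0.01]
    x [0.479 0.306 0.814] tz [ 0.227  0.151 -0.962] ty [0.809 0.52  0.273] j [-1.05  0.15  0.5   0.87 -0.08  1.86 -0.02]
10 0.02 x [0.496 0.318 0.755] tz [ 0.135  0.088 -0.987] ty [0.831 0.533 0.161] j [-0.97  0.21  0.45  0.93 -0.1   1.86 -0.  ]
    x [0.482 0.309 0.83 ] tz [ 0.255  0.167 -0.952] ty [0.802 0.514 0.305] j [-1.09  0.15  0.57  0.84 -0.1   1.86 -0.01]
10 0.1 x [0.494 0.316 0.755] tz [ 0.134  0.088 -0.987] ty [0.83  0.534 0.16 ] j [-1.    0.2   0.5   0.94 -0.11  1.86  0.01]
    x [0.481 0.307 0.83 ] tz [ 0.253  0.168 -0.953] ty [0.802 0.515 0.304] j [-1.05  0.14  0.51  0.84 -0.08  1.86 -0.02]
```

```bash
cat > p1.py <<'E'
from sim import *
w=1.5
j0=arm_j=[-1.00621648,.18602507,.47126545,.98650099,-.09221995,1.86198384,-.00761373]
tl=lambda j:np.degrees(np.arccos(-fk2(j,p)[1][2,2]))
for name,f in(('up',lambda T:T.T@[0,0,5]),('-tz',lambda T:[0,0,-5]),('out-up',lambda T:T.T@[2.5,1.6,4])):
    j=np.array(j0);o=[]
    for k in range(24):
        T=fk2(j,p)[1]; j=step(j,list(f(T))+[0],w)
        if k%4==3:o.append((k+1,tl(j).round(1),fk2(j,p)[0].round(3).tolist()))
    print(name,o,info(j))
E
python3 p1.py
```

```text
up [(4, np.float64(15.2), [0.464, 0.299, 0.812]), (8, np.float64(23.4), [0.455, 0.292, 0.882]), (12, np.float64(31.5), [0.449, 0.288, 0.951]), (16, np.float64(39.6), [0.443, 0.284, 1.019]), (20, np.float64(47.6), [0.435, 0.279, 1.084]), (24, np.float64(55.3), [0.423, 0.272, 1.143])] x [0.423 0.272 1.143] tz [ 0.684  0.456 -0.569] ty [0.482 0.302 0.822] j [-1.2   0.11  0.86  0.23 -0.26  1.86 -0.02]
-tz [(4, np.float64(15.0), [0.44, 0.282, 0.812]), (8, np.float64(22.7), [0.397, 0.248, 0.875]), (12, np.float64(30.2), [0.336, 0.204, 0.935]), (16, np.float64(37.8), [0.267, 0.158, 0.984]), (20, np.float64(45.3), [0.211, 0.117, 1.028]), (24, np.float64(52.6), [0.198, 0.095, 1.084])] x [0.198 0.095 1.084] tz [ 0.655  0.45  -0.607] ty [0.519 0.316 0.794] j [-0.31 -0.34 -0.02  0.72 -0.23  1.86  0.07]
out-up [(4, np.float64(14.7), [0.554, 0.356, 0.784]), (8, np.float64(22.4), [0.616, 0.396, 0.826]), (12, np.float64(30.1), [0.666, 0.428, 0.865]), (16, np.float64(37.2), [0.698, 0.449, 0.898]), (20, np.float64(44.3), [0.725, 0.466, 0.928]), (24, np.float64(51.4), [0.752, 0.483, 0.96])] x [0.752 0.483 0.96 ] tz [ 0.657  0.425 -0.623] ty [0.525 0.336 0.782] j [-0.71  0.59  0.99  0.12 -0.88  1.59  0.01]
```

```bash
python3 -m jog '[{"claw":0,"tx":0,"ty":0.9,"tz":-4.9,"roll":0},{"claw":0,"tx":0,"ty":0.9,"tz":-4.9,"roll":0},{"claw":0,"tx":0,"ty":0.9,"tz":-4.9,"roll":0},{"claw":0,"tx":0,"ty":0.9,"tz":-4.9,"roll":0},{"claw":0,"tx":0,"ty":1.6,"tz":-4.7,"roll":0},{"claw":0,"tx":0,"ty":1.6,"tz":-4.7,"roll":0},{"claw":0,"tx":0,"ty":1.6,"tz":-4.7,"roll":0},{"claw":0,"tx":0,"ty":1.6,"tz":-4.7,"roll":0},{"claw":0,"tx":0,"ty":2.3,"tz":-4.4,"roll":0},{"claw":0,"tx":0,"ty":2.3,"tz":-4.4,"roll":0},{"claw":0,"tx":0,"ty":2.3,"tz":-4.4,"roll":0},{"claw":0,"tx":0,"ty":2.3,"tz":-4.4,"roll":0}]'
cat > st.py <<'E'
from sim import *
from h import to,arm
s=arm.read_state(); R=fk2(s['joints'],p)[1]
print('clock',s['clock'],'tilt',np.degrees(np.arccos(-R[2,2])).round(1),'model err',np.abs(fk2(s['joints'],p)[0]-s['ee_pos']).max().round(4),info(s['joints']),'F',s['wrist_force'].round(1),s['grasp_force'])
E
python3 st.py
```

```text
clock: 23.02
ee_pos: [0.4554, 0.2909, 0.9753]
tcp_rot: [0.14, 0.458, 0.838, 0.261]
wrist_force: [0.3, 0.2, 0.1]
opening: 0.081
grasp_force: 30.0
clock 23.025 tilt 34.5 model err 0.0002 x [0.455 0.291 0.976] tz [ 0.474  0.31  -0.824] ty [0.694 0.444 0.566] j [-1.38  0.08  0.87  0.62 -0.1   1.86 -0.01] F [0.3 0.2 0.1] 29.991132616996765
```

```bash
python3 -m jog '[{"claw":0,"tx":0,"ty":3,"tz":-4,"roll":0},{"claw":0,"tx":0,"ty":3.1,"tz":-3.9,"roll":0},{"claw":0,"tx":0,"ty":3.2,"tz":-3.8,"roll":0},{"claw":0,"tx":0,"ty":3.3,"tz":-3.7,"roll":0},{"claw":0,"tx":0,"ty":0,"tz":0,"roll":0}]'
python3 st.py
cat > p2.py <<'E'
from sim import *
from h import arm
w=1.5
j=np.array(arm.read_state()['joints']); G,xg=goal(-1)
def mv(j,dst,n):
    x0=fk2(j,p)[0]
    for k in range(n):
        X,T=fk2(j,p); d=T.T@(np.array(dst)-X)/(n-k)*100; j=step(j,list(d)+[0],w)
    return j
def rl(j,tot,n):
    for k in range(n): j=step(j,[0,0,0,tot/n],w)
    return j
def err(j):
    X,T=fk2(j,p); return np.degrees(S.from_matrix(G.T@T).as_rotvec()).round(1),(X-xg).round(3)
for wp in([.57,0,.40],[.60,0,.36],[.6,0,.30],[.55,0,.45]):
    q=mv(j,wp,18); print('wp',wp,info(q)); 
    a=rl(q,-2.6,16); print('  roll',info(a),err(a)); b=mv(a,xg,6);print('  end',info(b),err(b))
E
python3 p2.py
```

```text
clock: 23.65
ee_pos: [0.4547, 0.2885, 1.0494]
tcp_rot: [0.175, 0.446, 0.815, 0.327]
wrist_force: [-0.0, 0.3, -1.1]
opening: 0.081
grasp_force: 30.0
clock 23.65 tilt 43.5 model err 0.0004 x [0.454 0.288 1.05 ] tz [ 0.576  0.377 -0.725] ty [0.612 0.39  0.688] j [-1.23  0.11  0.78  0.44 -0.14  1.86 -0.01] F [-0.   0.3 -1.1] 29.991279244422913
wp [0.57, 0, 0.4] x [0.566 0.002 0.403] tz [ 0.576  0.373 -0.728] ty [0.614 0.391 0.686] j [-1.37 -0.34  1.28  2.21 -0.16  0.38  0.71]
  roll x [0.567 0.046 0.403] tz [ 0.594  0.305 -0.744] ty [-0.799  0.117 -0.59 ] j [-1.44 -0.34  1.15  2.24  0.38  0.34  2.62] (array([ -8.4, -21.3,   3.4]), array([-0.059,  0.05 ,  0.282]))
  end x [0.5   0.018 0.283] tz [ 0.617  0.179 -0.767] ty [-0.787  0.122 -0.605] j [-1.6  -0.34  1.28  2.55  1.69  0.28  1.29] (array([ -7.5, -14. ,   3.1]), array([-0.126,  0.021,  0.162]))
wp [0.6, 0, 0.36] x [0.566 0.011 0.388] tz [ 0.589  0.348 -0.729] ty [0.615 0.391 0.684] j [-1.41 -0.34  1.28  2.26 -0.03  0.3   0.56]
  roll x [0.565 0.04  0.385] tz [ 0.604  0.305 -0.736] ty [-0.791  0.115 -0.601] j [-1.46 -0.34  1.2   2.28
[... 602 characters left out ...]
nd x [0.501 0.017 0.283] tz [ 0.621  0.175 -0.764] ty [-0.784  0.112 -0.611] j [-1.6  -0.34  1.28  2.55  1.71  0.29  1.27] (array([ -7.1, -13.8,   2.4]), array([-0.125,  0.021,  0.162]))
wp [0.55, 0, 0.45] x [0.55 0.   0.45] tz [ 0.574  0.375 -0.728] ty [0.614 0.391 0.686] j [-1.18 -0.34  1.08  2.15 -0.15  0.5   0.66]
  roll x [0.56  0.054 0.447] tz [ 0.592  0.299 -0.748] ty [-0.801  0.123 -0.585] j [-1.31 -0.34  0.97  2.17  0.33  0.46  2.62] (array([ -8.7, -20.9,   3.7]), array([-0.066,  0.058,  0.326]))
  end x [0.5   0.018 0.283] tz [ 0.615  0.181 -0.768] ty [-0.789  0.128 -0.601] j [-1.6  -0.34  1.28  2.54  1.68  0.28  1.29] (array([ -7.7, -14.1,   3.4]), array([-0.126,  0.021,  0.162]))
```

```bash
cat > p3.py <<'E'
from p2 import mv,rl,err,G,xg
from sim import *
from h import arm
w=1.5
j0=np.array(arm.read_state()['joints'])
az=np.radians(-6.15)
def tv(j):
    z=fk2(j,p)[1][:,2]; return np.degrees(np.arccos(-z[2])).round(1),np.degrees(np.arctan2(z[1],z[0])).round(1)
for a in(-50,-73,-95):
  for r in(.45,.58):
    for h in (.95,):
      c,s=np.cos(np.radians(a)),np.sin(np.radians(a))
      q=mv(mv(j0,[.5,0,h],8),[r*c,r*s,h],12); o=[tv(q)]; J0=q.round(2)
      for k in range(24):
        T=fk2(q,p)[1]; q=step(q,list(T.T@[0,0,5.])+[0],w)
        if k%6==5:o.append(tv(q))
      print(a,r,J0,o,info(q))
E
python3 p3.py | grep -v '^wp\|^  '
```

```text
-50 0.45 [-0.71 -0.34  1.28  0.93 -0.4   1.86  0.96] [(np.float64(47.4), np.float64(26.6)), (np.float64(56.0), np.float64(19.1)), (np.float64(66.5), np.float64(14.8)), (np.float64(76.7), np.float64(12.2)), (np.float64(87.1), np.float64(10.3))] x [ 0.36  -0.104  1.342] tz [ 0.983  0.179 -0.05 ] ty [0.011 0.214 0.977] j [-1.05 -0.13  1.07  0.12 -0.19  1.59  0.34]
-50 0.58 [-0.81 -0.34  1.28  0.92 -0.24  1.76  0.93] [(np.float64(45.5), np.float64(17.2)), (np.float64(53.8), np.float64(10.7)), (np.float64(64.4), np.float64(6.4)), (np.float64(74.6), np.float64(3.8)), (np.float64(85.0), np.float64(2.0))] x [ 0.372 -0.149  1.33 ] tz [ 0.996  0.035 -0.087] ty [0.071 0.322 0.944] j [-1.07 -0.13  1.06  0.12 -0.01  1.61  0.44]
-73 0.45 [-0.29 -0.34  1.28  1.05 -0.54  1.86  1.25] [(np.float64(50.8), np.float64(15.4)), (np.float64(57.9), np.float64(7.9)), (np.float64(68.2), np.float64(3.7)), (np.float64(78.3), np.float64(1.1)), (np.float64(88.7), np.float64(-0.8))] x [ 0.313 -0.175  1.351] tz [ 1.    -0.014 -0.022] ty [0.026 0.321 0.947] j [-0.77 -0.14  1.06  0.12 -0.27  1.58  0.46]
-73 0.58 [-0.3
[... 380 characters left out ...]
5 -0.6   1.86  1.49] [(np.float64(52.8), np.float64(3.7)), (np.float64(58.8), np.float64(-3.6)), (np.float64(68.9), np.float64(-7.9)), (np.float64(79.1), np.float64(-10.6)), (np.float64(89.4), np.float64(-12.5))] x [ 0.26  -0.236  1.354] tz [ 0.976 -0.217 -0.01 ] ty [0.103 0.422 0.901] j [-0.54 -0.15  1.07  0.12 -0.3   1.58  0.59]
-95 0.58 [ 0.02 -0.34  1.28  1.05 -0.49  1.86  1.47] [(np.float64(48.6), np.float64(-3.7)), (np.float64(55.8), np.float64(-11.7)), (np.float64(66.2), np.float64(-16.2)), (np.float64(76.4), np.float64(-18.9)), (np.float64(86.7), np.float64(-20.8))] x [ 0.239 -0.275  1.338] tz [ 0.933 -0.354 -0.057] ty [0.235 0.484 0.843] j [-0.46 -0.14  1.07  0.12 -0.24  1.61  0.7 ]
```

```bash
sed -i '/^for wp/,$d' p2.py; cat > p4.py <<'E'
from p2 import *
from p3 import tv
def ap(j,r,n):
    for k in range(n): j=step(j,[0,0,0,r],w)
    return j
def rollerr(j):
    # roll about tool z to best match G
    T=fk2(j,p)[1]; D=T.T@G; return np.arctan2(D[1,0]-D[0,1],D[0,0]+D[1,1])
j0=np.array(arm.read_state()['joints'])
for a in(-85,-95):
  c,s=np.cos(np.radians(a)),np.sin(np.radians(a)); r=.58
  q=mv(mv(j0,[.5,0,.95],8),[r*c,r*s,.95],12); print(a,tv(q),q.round(2))
  for wp in([.55,0,.6],[.6,0,.45],[.45,-.2,.5],[.45,.2,.5]):
    u=mv(q,wp,16); print(' wp',wp,tv(u),u.round(2),'rollerr',rollerr(u).round(2))
    v=u
    for k in range(40):
        e=rollerr(v)
        if k==0 and e>0: e-=2*np.pi
        if abs(e)<.02:break
        v=step(v,[0,0,0,np.clip(e,-.17,.17)],w)
    print('   rolled',k,tv(v),v.round(2),err(v))
    x=mv(v,xg,10); 
    for k in range(10): x=mv(step(x,[0,0,0,np.clip(rollerr(x),-.17,.17)],w),xg,1)
    print('   end',tv(x),x.round(2),err(x))
E
sed -i 's/^for a in(-50.*/for a in():/' p3.py; python3 p4.py
```

```text
-85 (np.float64(47.5), np.float64(1.8)) [-0.16 -0.34  1.28  1.01 -0.45  1.86  1.35]
 wp [0.55, 0, 0.6] (np.float64(47.1), np.float64(2.8)) [ 1.   -0.29 -0.75  1.93 -0.6   0.68  0.91] rollerr -2.68
   rolled 16 (np.float64(47.1), np.float64(2.5)) [-0.49 -0.28  0.21  1.97  0.36  0.66  2.62] (array([ 1.8, -6.3,  0. ]), array([-0.075,  0.006,  0.479]))
   end (np.float64(46.0), np.float64(1.3)) [ 0.04  0.61 -0.26  2.54  2.86  0.83  0.11] (array([ 0.8, -5.4, -0. ]), array([ 0., -0.,  0.]))
 wp [0.6, 0, 0.45] (np.float64(47.5), np.float64(2.2)) [ 1.16 -0.07 -1.17  2.16 -0.33  0.19  0.66] rollerr -2.68
   rolled 16 (np.float64(47.6), np.float64(1.4)) [ 0.41 -0.04 -0.54  2.18  0.34  0.19  2.62] (array([ 2.3, -5.6,  0. ]), array([-0.023,  0.009,  0.326]))
   end (np.float64(46.7), np.float64(1.5)) [ 0.49  0.77 -0.95  2.52  2.44  1.01  0.65] (array([ 1.4, -5.6, -0. ]), array([ 0., -0.,  0.]))
 wp [0.45, -0.2, 0.5] (np.float64(47.5), np.float64(1.9)) [ 0.31 -0.24  0.24  2.19 -0.71  0.59  1.44] rollerr -2.68
   rolled 16 (np.float64(46.0), np.float64(-5.0)) [-0.67 -0.34  0.64  2.22  0.59  0.45  
[... 1665 characters left out ...]
ed 16 (np.float64(47.9), np.float64(-8.1)) [-0.53 -0.34  0.55  2.25  0.61  0.4   2.62] (array([2.9, 1.5, 0.1]), array([-0.125, -0.167,  0.358]))
   end (np.float64(46.7), np.float64(-8.6)) [-0.29  0.62  0.05  2.55  2.78  0.83 -0.02] (array([1.6, 1.8, 0. ]), array([0., 0., 0.]))
 wp [0.45, 0.2, 0.5] (np.float64(47.9), np.float64(17.2)) [ 0.35 -0.34 -0.7   2.21 -0.35  0.38  0.32] rollerr -2.68
   rolled 16 (np.float64(47.9), np.float64(17.0)) [-0.41 -0.28 -0.27  2.22  0.51  0.45  2.09] (array([  0.5, -17. ,   0. ]), array([-0.175,  0.204,  0.378]))
   end (np.float64(38.5), np.float64(1.1)) [-1.75 -0.34  1.28  2.55  1.6   0.54  1.3 ] (array([-6.7, -4.5, -0. ]), array([-0.121,  0.002,  0.155]))
```

Simulation with the fitted model shows the route: swing at height to the right (limits turn the tilt azimuth), come over the stand, roll about −2.7, descend with the wrist flipping through. Print the rows for the first leg.

```bash
sed -i 's/tz\*\.034/tz*.024/' goal.py; cat > rows.py <<'E'
import sys
from p2 import *
from p3 import tv
def rows(j,dst,n,roll=0):
    o=[]
    for k in range(n):
        X,T=fk2(j,p); d=(T.T@(np.array(dst)-X)/(n-k)*100).round(1); o.append(d.tolist()+[roll]); j=step(j,list(d)+[roll],w)
    return j,o
if __name__=='__main__':
    j=np.array(arm.read_state()['joints'])
    for seg in sys.argv[1:]:
        v=[float(t) for t in seg.split(',')]; j,o=rows(j,v[:3],int(v[3]),v[4] if len(v)>4 else 0); print(o); print(tv(j),info(j))
E
python3 rows.py .5,0,.95,7 -.0505,-.578,.95,13
```

```text
[[-3.8, -2.2, -0.1, 0], [-3.8, -2.2, -0.1, 0], [-3.8, -2.2, -0.2, 0], [-3.8, -2.2, -0.1, 0], [-3.9, -2.2, -0.2, 0], [-3.8, -2.2, -0.1, 0], [-3.9, -2.2, -0.2, 0]]
(np.float64(43.4), np.float64(33.2)) x [ 0.5  -0.    0.95] tz [ 0.575  0.377 -0.726] ty [0.613 0.39  0.688] j [-1.3  -0.29  0.85  0.94  0.08  1.64  0.23]
[[-1.4, -4.3, -4.1, 0], [-1.4, -4.3, -4.1, 0], [-1.4, -4.3, -4.1, 0], [-1.4, -4.3, -4.1, 0], [-1.5, -4.3, -4.1, 0], [-1.6, -4.2, -4.5, 0], [-1.7, -4.1, -4.9, 0], [-1.8, -4.1, -5.5, 0], [-2.0, -4.0, -6.3, 0], [-2.4, -3.8, -7.3, 0], [-3.6, -4.1, -8.9, 0], [-6.3, -5.1, -11.5, 0], [-14.1, -8.7, -18.2, 0]]
(np.float64(48.6), np.float64(-4.2)) x [ 0.046 -0.42   0.888] tz [ 0.748 -0.055 -0.661] ty [0.631 0.367 0.683] j [ 0.02 -0.34  1.28  1.05 -0.49  1.86  1.47]
```

```bash
python3 -m jog '[{"claw":0,"tx":-3.8,"ty":-2.2,"tz":-0.1,"roll":0},{"claw":0,"tx":-3.8,"ty":-2.2,"tz":-0.1,"roll":0},{"claw":0,"tx":-3.8,"ty":-2.2,"tz":-0.1,"roll":0},{"claw":0,"tx":-3.8,"ty":-2.2,"tz":-0.1,"roll":0},{"claw":0,"tx":-3.8,"ty":-2.2,"tz":-0.1,"roll":0},{"claw":0,"tx":-3.8,"ty":-2.2,"tz":-0.1,"roll":0},{"claw":0,"tx":-3.8,"ty":-2.2,"tz":-0.1,"roll":0},{"claw":0,"tx":-1.4,"ty":-4.3,"tz":-4.1,"roll":0},{"claw":0,"tx":-1.4,"ty":-4.3,"tz":-4.1,"roll":0},{"claw":0,"tx":-1.4,"ty":-4.3,"tz":-4.1,"roll":0},{"claw":0,"tx":-1.4,"ty":-4.3,"tz":-4.1,"roll":0},{"claw":0,"tx":-1.4,"ty":-4.3,"tz":-4.1,"roll":0},{"claw":0,"tx":-1.5,"ty":-4.2,"tz":-4.3,"roll":0}]' >/dev/null
python3 st.py; python3 rows.py -.0505,-.578,.95,9
```

```text
clock 25.275 tilt 45.5 model err 0.0005 x [ 0.274 -0.243  0.914] tz [ 0.619  0.355 -0.701] ty [0.592 0.377 0.713] j [-0.43 -0.35  0.96  1.04 -0.42  1.86  0.9 ] F [ 0.7 -0.5 -1.2] 29.993198812007904
[[-1.3, -3.2, -3.8, 0], [-1.4, -3.2, -4.2, 0], [-1.5, -3.1, -4.6, 0], [-1.7, -3.1, -5.1, 0], [-1.9, -3.0, -5.8, 0], [-2.7, -3.2, -6.7, 0], [-4.0, -3.6, -8.0, 0], [-6.7, -4.7, -10.4, 0], [-14.5, -8.4, -16.3, 0]]
(np.float64(48.6), np.float64(-5.9)) x [ 0.04  -0.423  0.895] tz [ 0.746 -0.078 -0.662] ty [0.639 0.365 0.677] j [ 0.03 -0.34  1.28  1.03 -0.48  1.86  1.46]
```

```bash
python3 -m jog '[{"claw":0,"tx":-1.3,"ty":-3.2,"tz":-3.8,"roll":0},{"claw":0,"tx":-1.4,"ty":-3.2,"tz":-4.2,"roll":0},{"claw":0,"tx":-1.5,"ty":-3.1,"tz":-4.6,"roll":0},{"claw":0,"tx":-1.6,"ty":-2.9,"tz":-4.8,"roll":0},{"claw":0,"tx":-1.7,"ty":-2.6,"tz":-5.2,"roll":0},{"claw":0,"tx":-2.1,"ty":-2.4,"tz":-5.1,"roll":0},{"claw":0,"tx":-2.5,"ty":-2.3,"tz":-5.0,"roll":0},{"claw":0,"tx":0,"ty":0,"tz":0,"roll":0}]' >/dev/null
python3 st.py; python3 rows.py -.0505,-.578,.95,7
```

```text
clock 26.275 tilt 50.2 model err 0.0005 x [ 0.128 -0.39   0.868] tz [ 0.753  0.151 -0.641] ty [0.562 0.36  0.745] j [-0.14 -0.35  1.29  1.12 -0.55  1.86  1.38] F [-0.4 -0.6 -1.5] 29.99118983745575
[[-1.8, -1.5, -3.1, 0], [-2.2, -1.7, -3.4, 0], [-2.8, -1.9, -3.7, 0], [-3.6, -2.3, -4.2, 0], [-4.8, -2.9, -5.0, 0], [-7.4, -4.2, -6.4, 0], [-14.3, -7.8, -10.0, 0]]
(np.float64(49.4), np.float64(-13.7)) x [ 0.027 -0.452  0.904] tz [ 0.738 -0.18  -0.65 ] ty [0.665 0.355 0.657] j [ 0.05 -0.34  1.28  1.01 -0.45  1.79  1.47]
```

```bash
python3 -m jog '[{"claw":0,"tx":-2.2,"ty":-1.7,"tz":-3.4,"roll":0},{"claw":0,"tx":-2.8,"ty":-1.9,"tz":-3.7,"roll":0},{"claw":0,"tx":-3.6,"ty":-2.3,"tz":-4.2,"roll":0},{"claw":0,"tx":-3.6,"ty":-2.3,"tz":-4.2,"roll":0},{"claw":0,"tx":0,"ty":0,"tz":0,"roll":0}]' >/dev/null
python3 st.py; python3 rows.py -.0505,-.578,.95,4 |tail -1;  python3 - <<'E'
from p3 import *
print(tv(j0))
E
```

```text
clock 26.9 tilt 49.8 model err 0.0004 x [ 0.073 -0.411  0.885] tz [ 0.764  0.012 -0.646] ty [0.598 0.364 0.714] j [-0.02 -0.35  1.29  1.07 -0.52  1.86  1.44] F [ 0.7 -0.3 -0.8] 29.991292655467987
(np.float64(49.5), np.float64(-16.8)) x [ 0.021 -0.464  0.907] tz [ 0.728 -0.22  -0.65 ] ty [0.68  0.353 0.643] j [ 0.05 -0.34  1.28  1.   -0.42  1.77  1.47]
(np.float64(49.8), np.float64(0.9))
```

```bash
python3 -m jog '[{"claw":0,"tx":-3.8,"ty":-2.4,"tz":-4.2,"roll":0},{"claw":0,"tx":-3.8,"ty":-2.4,"tz":-4.2,"roll":0},{"claw":0,"tx":-3.8,"ty":-2.4,"tz":-4.2,"roll":0},{"claw":0,"tx":0,"ty":0,"tz":0,"roll":0}]' >/dev/null
python3 st.py
cat > p5.py <<'E'
from p2 import *
from p3 import tv
import sys
def rollerr(j):
    T=fk2(j,p)[1]; D=T.T@G; return np.arctan2(D[1,0]-D[0,1],D[0,0]+D[1,1])
def rollto(v,first=False,n=40):
    for k in range(n):
        e=rollerr(v)
        if k==0 and first and e>0: e-=2*np.pi
        if abs(e)<.02:break
        v=step(v,[0,0,0,np.clip(e,-.17,.17)],w)
    return v,k
if __name__=='__main__':
    q=np.array(arm.read_state()['joints']); print(tv(q))
    for wp in([.55,0,.6],[.6,0,.5],[.6,0,.45],[.6,-.05,.45],[.6,0,.40]):
        u=mv(q,wp,16); v,k=rollto(u,True); x=mv(v,xg,12)
        for k in range(6): x=mv(step(x,[0,0,0,np.clip(rollerr(x),-.17,.17)],w),xg,1)
        print(wp,tv(u),u.round(2),'\n  ',tv(v),v.round(2),'\n  ',tv(x),x.round(2),err(x))
E
python3 p5.py
```

```text
clock 27.4 tilt 49.5 model err 0.0004 x [ 0.03  -0.425  0.904] tz [ 0.754 -0.105 -0.649] ty [0.637 0.362 0.681] j [ 0.05 -0.35  1.29  1.01 -0.49  1.86  1.46] F [-0.4  0.5 -0.6] 29.99142587184906
(np.float64(49.5), np.float64(-7.9))
[0.55, 0, 0.6] (np.float64(47.8), np.float64(-3.2)) [ 0.97 -0.31 -0.78  1.94 -0.46  0.62  0.74] 
   (np.float64(47.8), np.float64(-3.4)) [-0.14 -0.24 -0.09  1.97  0.34  0.63  2.62] 
   (np.float64(47.2), np.float64(-3.5)) [ 0.22  0.65 -0.62  2.55  2.52  0.96  0.4 ] (array([ 2.2, -2. , -0. ]), array([ 0., -0.,  0.]))
[0.6, 0, 0.5] (np.float64(48.6), np.float64(-4.4)) [ 1.38 -0.24 -1.24  2.08 -0.65  0.34  0.91] 
   (np.float64(48.6), np.float64(-4.6)) [ 0.68 -0.1  -0.8   2.09  0.33  0.31  2.62] 
   (np.float64(48.1), np.float64(-4.5)) [ 0.45  0.8  -1.03  2.55  2.3   1.18  0.67] (array([ 3.1, -1.3, -0. ]), array([ 0., -0.,  0.]))
[0.6, 0, 0.45] (np.float64(48.9), np.float64(-4.1)) [ 1.31 -0.16 -1.28  2.17 -0.4   0.17  0.67] 
   (np.float64(48.9), np.float64(-4.3)) [ 0.79 -0.07 -0.92  2.18  0.61  0.2   2.34] 
   (np.float64(48.5), np.float64(-4.2)) [ 0.46  0.81 -1.05  2.55  2.3   1.2   0.68] (array([ 3.4, -1.5, -0. ]), array([ 0., -0.,  0.]))
[0.6, -0.05, 0.45] (np.float64(49.2), np.float64(-5.9)) [ 1.39 -0.12 -1.28  2.18 -0.54  0.16  0.89] 
   (np.float64(49.3), np.float64(-6.1)) [ 0.86 -0.06 -0.89  2.19  0.46  0.16  2.56] 
   (np.float64(48.6), np.float64(-5.9)) [ 0.44  0.82 -1.06  2.55  2.27  1.23  0.69] (array([ 3.6, -0.2, -0. ]), array([ 0., -0.,  0.]))
[0.6, 0, 0.4] (np.float64(48.6), np.float64(-3.7)) [ 1.32 -0.15 -1.28  2.25 -0.73  0.12  1.01] 
   (np.float64(48.3), np.float64(-3.8)) [ 0.99 -0.1  -1.06  2.24  0.36  0.13  2.61] 
   (np.float64(47.5), np.float64(-3.7)) [ 0.51  0.84 -1.13  2.54  2.26  1.2   0.75] (array([ 2.5, -1.8, -0. ]), array([ 0., -0.,  0.]))
```

```bash
python3 rows.py .55,0,.6,18 | head -1
```

```text
[[2.3, 1.5, 3.0, 0], [2.3, 1.5, 3.0, 0], [2.3, 1.5, 3.0, 0], [2.3, 1.6, 3.0, 0], [2.3, 1.5, 3.0, 0], [2.3, 1.6, 3.0, 0], [2.3, 1.5, 3.1, 0], [2.3, 1.6, 3.0, 0], [2.3, 1.6, 3.1, 0], [2.5, 1.6, 3.1, 0], [2.7, 1.6, 3.1, 0], [2.9, 1.6, 3.1, 0], [3.1, 1.5, 3.1, 0], [3.2, 1.5, 3.0, 0], [3.2, 1.5, 3.0, 0], [3.2, 1.5, 2.9, 0], [3.3, 1.5, 3.0, 0], [3.2, 1.4, 2.9, 0]]
```

```bash
python3 -m jog '[{"claw":0,"tx":2.3,"ty":1.5,"tz":3,"roll":0},{"claw":0,"tx":2.3,"ty":1.5,"tz":3,"roll":0},{"claw":0,"tx":2.3,"ty":1.5,"tz":3,"roll":0},{"claw":0,"tx":2.3,"ty":1.5,"tz":3,"roll":0},{"claw":0,"tx":2.3,"ty":1.5,"tz":3,"roll":0},{"claw":0,"tx":2.3,"ty":1.5,"tz":3,"roll":0},{"claw":0,"tx":2.3,"ty":1.6,"tz":3,"roll":0},{"claw":0,"tx":2.3,"ty":1.6,"tz":3,"roll":0},{"claw":0,"tx":2.3,"ty":1.6,"tz":3,"roll":0},{"claw":0,"tx":2.5,"ty":1.6,"tz":3.1,"roll":0},{"claw":0,"tx":0,"ty":0,"tz":0,"roll":0}]' >/dev/null
python3 st.py; python3 rows.py .55,0,.6,8; python3 p5.py|tail -15
```

```text
clock 28.775 tilt 49.3 model err 0.0009 x [ 0.257 -0.24   0.773] tz [ 0.752 -0.094 -0.653] ty [0.636 0.365 0.68 ] j [ 1.8  -0.34 -0.2   1.64 -0.93  1.66  1.76] F [ 0.1 -0.7 -0.1] 29.991089701652527
[[2.9, 2.0, 3.9, 0], [3.1, 2.0, 3.9, 0], [3.4, 2.0, 4.0, 0], [3.7, 1.9, 3.9, 0], [3.9, 1.9, 3.8, 0], [4.0, 1.9, 3.7, 0], [4.0, 1.9, 3.7, 0], [4.0, 1.8, 3.8, 0]]
(np.float64(47.7), np.float64(-2.8)) x [ 0.55  -0.001  0.6  ] tz [ 0.739 -0.037 -0.673] ty [0.637 0.365 0.679] j [ 0.98 -0.31 -0.78  1.94 -0.48  0.63  0.76]
[0.55, 0, 0.6] (np.float64(47.7), np.float64(-2.4)) [ 0.98 -0.31 -0.78  1.94 -0.49  0.63  0.77] 
   (np.float64(47.7), np.float64(-2.7)) [-0.19 -0.25 -0.05  1.97  0.34  0.64  2.62] 
   (np.float64(47.0), np.float64(-2.7)) [ 0.22  0.64 -0.6   2.55  2.54  0.95  0.38] (array([ 2. , -2.5, -0. ]), array([ 0., -0.,  0.]))
[0.6, 0, 0.5] (np.float64(48.2), np.float64(-3.3)) [ 1.35 -0.22 -1.22  2.07 -0.6   0.34  0.88] 
   (np.float64(48.2), np.float64(-3.6)) [ 0.54 -0.1  -0.67  2.09  0.33  0.32  2.62] 
   (np.float64(47.7), np.float64(-3.4)) [ 0.42  0.76 -0.96  2.54  2.35  1.11  0.63] (
[... 307 characters left out ...]
15  0.68] (array([ 2.8, -2.3, -0. ]), array([ 0., -0.,  0.]))
[0.6, -0.05, 0.45] (np.float64(48.6), np.float64(-4.0)) [ 1.39 -0.09 -1.28  2.17 -0.51  0.17  0.88] 
   (np.float64(48.7), np.float64(-4.5)) [ 0.74 -0.04 -0.77  2.18  0.41  0.16  2.62] 
   (np.float64(47.9), np.float64(-4.2)) [ 0.44  0.78 -1.    2.54  2.32  1.15  0.66] (array([ 2.9, -1.4, -0. ]), array([ 0., -0.,  0.]))
[0.6, 0, 0.4] (np.float64(47.7), np.float64(-2.3)) [ 1.21 -0.05 -1.28  2.23  0.45  0.12 -0.15] 
   (np.float64(48.0), np.float64(-2.7)) [ 0.9  -0.01 -1.05  2.24  1.05  0.16  1.91] 
   (np.float64(47.7), np.float64(-2.7)) [ 0.5   0.82 -1.09  2.54  2.3   1.17  0.72] (array([ 2.6, -2.6, -0. ]), array([ 0., -0.,  0.]))
```

```bash
python3 -m jog '[{"claw":0,"tx":2.9,"ty":2,"tz":3.9,"roll":0},{"claw":0,"tx":3.1,"ty":2,"tz":3.9,"roll":0},{"claw":0,"tx":3.4,"ty":2,"tz":4,"roll":0},{"claw":0,"tx":3.7,"ty":1.9,"tz":3.9,"roll":0},{"claw":0,"tx":3.9,"ty":1.9,"tz":3.8,"roll":0},{"claw":0,"tx":4,"ty":1.9,"tz":3.7,"roll":0},{"claw":0,"tx":4,"ty":1.9,"tz":3.7,"roll":0},{"claw":0,"tx":4,"ty":1.8,"tz":3.8,"roll":0},{"claw":0,"tx":0,"ty":0,"tz":0,"roll":-0.15},{"claw":0,"tx":0,"ty":0,"tz":0,"roll":-0.17},{"claw":0,"tx":0,"ty":0,"tz":0,"roll":-0.17},{"claw":0,"tx":0,"ty":0,"tz":0,"roll":-0.17},{"claw":0,"tx":0,"ty":0,"tz":0,"roll":-0.17},{"claw":0,"tx":0,"ty":0,"tz":0,"roll":-0.17},{"claw":0,"tx":0,"ty":0,"tz":0,"roll":-0.17},{"claw":0,"tx":0,"ty":0,"tz":0,"roll":-0.17}]' >/dev/null
cat > p6.py <<'E'
from p5 import *
q=np.array(arm.read_state()['joints']); print(tv(q),err(q),'rollerr',rollerr(q))
v,k=rollto(q); print('rolled',k,tv(v),v.round(2),err(v))
E
python3 st.py; python3 p6.py
```

```text
clock 30.775 tilt 50.2 model err 0.0007 x [ 0.455 -0.147  0.667] tz [ 0.768 -0.032 -0.64 ] ty [-0.06   0.991 -0.122] j [ 0.7  -0.34 -0.16  1.9  -0.57  0.84  2.43] F [-0.2  0.2 -0.7] 29.99092072248459
(np.float64(50.2), np.float64(-2.4)) (array([ 2.3, -5.9, 78.3]), array([-0.164, -0.144,  0.539])) rollerr -1.367284593067673
rolled 9 (np.float64(48.0), np.float64(-7.8)) [-0.65 -0.34  0.41  1.85  0.52  0.86  2.62] (array([2.9, 1.2, 0.1]), array([-0.073, -0.104,  0.536]))
```

```bash
python3 rows.py .55,0,.6,8 .55,0,.6,8,-.17 
```

```text
[[-0.4, 1.8, 1.4, 0], [-0.4, 1.9, 1.4, 0], [-0.4, 1.8, 1.4, 0], [-0.4, 1.9, 1.4, 0], [-0.3, 1.8, 1.4, 0], [-0.4, 1.9, 1.4, 0], [-0.3, 1.9, 1.4, 0], [-0.4, 1.8, 1.3, 0]]
(np.float64(50.2), np.float64(-2.4)) x [ 0.55 -0.    0.6 ] tz [ 0.768 -0.032 -0.64 ] ty [-0.061  0.991 -0.122] j [ 0.86 -0.31 -0.71  1.97 -0.45  0.55  2.05]
[[0.0, 0.0, 0.0, -0.17], [0.0, 0.0, 0.0, -0.17], [0.0, 0.0, 0.0, -0.17], [0.0, 0.0, 0.0, -0.17], [0.0, 0.0, 0.0, -0.17], [0.0, 0.0, 0.0, -0.17], [0.0, 0.0, 0.0, -0.17], [0.1, 0.0, 0.0, -0.17]]
(np.float64(50.2), np.float64(-2.5)) x [0.55  0.001 0.6  ] tz [ 0.768 -0.034 -0.64 ] ty [-0.636  0.079 -0.768] j [-0.11 -0.26 -0.1   2.    0.33  0.56  2.62]
```

```bash
python3 -m jog '[{"claw":0,"tx":-0.4,"ty":1.9,"tz":1.4,"roll":0},{"claw":0,"tx":-0.4,"ty":1.9,"tz":1.4,"roll":0},{"claw":0,"tx":-0.4,"ty":1.9,"tz":1.4,"roll":0},{"claw":0,"tx":-0.4,"ty":1.9,"tz":1.4,"roll":0},{"claw":0,"tx":-0.4,"ty":1.9,"tz":1.4,"roll":0},{"claw":0,"tx":-0.4,"ty":1.9,"tz":1.4,"roll":0},{"claw":0,"tx":-0.4,"ty":1.9,"tz":1.4,"roll":0},{"claw":0,"tx":-0.4,"ty":1.8,"tz":1.4,"roll":0},{"claw":0,"tx":0,"ty":0,"tz":0,"roll":-0.17},{"claw":0,"tx":0,"ty":0,"tz":0,"roll":-0.17},{"claw":0,"tx":0,"ty":0,"tz":0,"roll":-0.15},{"claw":0,"tx":0,"ty":0,"tz":0,"roll":-0.12},{"claw":0,"tx":0,"ty":0,"tz":0,"roll":-0.12},{"claw":0,"tx":0,"ty":0,"tz":0,"roll":-0.12},{"claw":0,"tx":0,"ty":0,"tz":0,"roll":-0.12},{"claw":0,"tx":0,"ty":0,"tz":0,"roll":-0.12}]' >/dev/null
python3 st.py; python3 p6.py; python3 rows.py .55,0,.6,6,-.05 .6,0,.4,10 .625,-.003,.125,14
```

```text
clock 32.775 tilt 50.2 model err 0.0009 x [0.553 0.003 0.601] tz [ 0.768 -0.033 -0.64 ] ty [-0.593  0.343 -0.729] j [ 0.28 -0.25 -0.37  1.98  0.07  0.52  2.61] F [-0.7 -0.8 -0.4] 29.99143749475479
(np.float64(50.2), np.float64(-2.4)) (array([ 4.7, -3.5, 16. ]), array([-0.066,  0.006,  0.473])) rollerr -0.27940736512827213
rolled 2 (np.float64(50.2), np.float64(-2.5)) [-0.1  -0.25 -0.11  2.    0.34  0.56  2.62] (array([ 5.2, -2.8,  0. ]), array([-0.066,  0.006,  0.472]))
[[0.1, 0.0, -0.0, -0.05], [0.0, 0.0, -0.0, -0.05], [0.1, 0.0, -0.0, -0.05], [0.1, 0.0, -0.1, -0.05], [0.0, 0.1, -0.0, -0.05], [0.1, 0.0, -0.1, -0.05]]
(np.float64(50.2), np.float64(-2.5)) x [0.55 0.   0.6 ] tz [ 0.768 -0.034 -0.64 ] ty [-0.638  0.051 -0.768] j [-0.16 -0.26 -0.07  2.    0.36  0.57  2.62]
[[0.0, 1.2, 1.7, 0], [0.0, 1.2, 1.7, 0], [0.0, 1.2, 1.7, 0], [0.0, 1.2, 1.6, 0], [0.0, 1.2, 1.7, 0], [0.0, 1.2, 1.7, 0], [0.0, 1.3, 1.6, 0], [-0.0, 1.3, 1.7, 0], [-0.0, 1.3, 1.7, 0], [-0.1, 1.4, 1.8, 0]]
(np.float64(49.8), np.float64(-2.4)) x [0.6   0.    0.402] tz [ 0.763 -0.032 -0.646] ty [-0.644  0.051 -0.763] j [ 0.14 -0.   -0.35  2.3   1.61  0.19  1.34]
[[0.0, 1.4, 1.4, 0], [0.1, 1.4, 1.4, 0], [0.1, 1.4, 1.4, 0], [0.0, 1.4, 1.4, 0], [0.1, 1.4, 1.4, 0], [0.1, 1.4, 1.4, 0], [0.0, 1.4, 1.5, 0], [0.1, 1.4, 1.4, 0], [0.0, 1.4, 1.5, 0], [0.1, 1.4, 1.5, 0], [0.0, 1.4, 1.4, 0], [0.1, 1.4, 1.5, 0], [0.0, 1.4, 1.4, 0], [0.1, 1.6, 1.4, 0]]
(np.float64(49.4), np.float64(-2.6)) x [ 0.627 -0.003  0.125] tz [ 0.758 -0.034 -0.651] ty [-0.649  0.05  -0.759] j [ 0.31  0.72 -0.75  2.55  2.5   1.08  0.49]
```

```bash
python3 -m jog '[{"claw":0,"tx":0,"ty":0,"tz":0,"roll":-0.07},{"claw":0,"tx":0,"ty":0,"tz":0,"roll":-0.07},{"claw":0,"tx":0,"ty":0,"tz":0,"roll":-0.07},{"claw":0,"tx":0,"ty":0,"tz":0,"roll":-0.07},{"claw":0,"tx":0,"ty":1.2,"tz":1.7,"roll":0},{"claw":0,"tx":0,"ty":1.2,"tz":1.7,"roll":0},{"claw":0,"tx":0,"ty":1.2,"tz":1.7,"roll":0},{"claw":0,"tx":0,"ty":1.2,"tz":1.7,"roll":0},{"claw":0,"tx":0,"ty":1.2,"tz":1.7,"roll":0},{"claw":0,"tx":0,"ty":1.2,"tz":1.7,"roll":0},{"claw":0,"tx":0,"ty":0.6,"tz":0.8,"roll":0},{"claw":0,"tx":0,"ty":0.6,"tz":0.8,"roll":0},{"claw":0,"tx":0,"ty":0.6,"tz":0.8,"roll":0},{"claw":0,"tx":0,"ty":0.6,"tz":0.8,"roll":0},{"claw":0,"tx":0,"ty":0.6,"tz":0.8,"roll":0},{"claw":0,"tx":0,"ty":0.6,"tz":0.8,"roll":0}]' >/dev/null
python3 st.py; python3 p6.py; python3 rows.py .61,0,.32,8 .625,-.003,.125,14
```

```text
clock 34.775 tilt 50.2 model err 0.0021 x [0.599 0.005 0.421] tz [ 0.767 -0.031 -0.64 ] ty [-0.637  0.074 -0.767] j [ 0.27 -0.02 -0.48  2.27  1.38  0.19  1.55] F [ 0.6 -0.  -0.5] 29.990626573562622
(np.float64(50.2), np.float64(-2.3)) (array([ 5.1, -2.9,  0.1]), array([-0.02 ,  0.008,  0.293])) rollerr -0.0025922363236670323
rolled 0 (np.float64(50.2), np.float64(-2.3)) [ 0.27 -0.02 -0.48  2.27  1.38  0.19  1.55] (array([ 5.1, -2.9,  0.1]), array([-0.02 ,  0.008,  0.293]))
[[0.1, 0.9, 0.9, 0], [0.1, 0.9, 0.9, 0], [0.1, 0.9, 0.9, 0], [0.1, 0.9, 1.0, 0], [0.1, 0.9, 0.9, 0], [0.1, 0.9, 1.0, 0], [0.1, 0.9, 1.0, 0], [0.2, 0.9, 0.9, 0]]
(np.float64(49.9), np.float64(-2.5)) x [ 0.61  -0.     0.321] tz [ 0.764 -0.033 -0.644] ty [-0.641  0.073 -0.764] j [ 0.35  0.18 -0.64  2.4   2.25  0.41  0.67]
[[0.1, 1.0, 1.0, 0], [0.1, 1.0, 1.0, 0], [0.1, 1.0, 1.0, 0], [0.0, 1.0, 1.0, 0], [0.1, 1.0, 1.0, 0], [0.0, 1.0, 1.0, 0], [0.1, 1.0, 1.0, 0], [0.0, 1.0, 1.0, 0], [0.1, 1.0, 1.0, 0], [0.0, 1.0, 1.0, 0], [0.1, 1.0, 0.9, 0], [0.0, 1.0, 1.0, 0], [0.1, 1.0, 0.9, 0], [0.1, 1.2, 0.9, 0]]
(np.float64(49.7), np.float64(-2.5)) x [ 0.627 -0.003  0.125] tz [ 0.762 -0.033 -0.647] ty [-0.644  0.073 -0.762] j [ 0.37  0.76 -0.85  2.55  2.46  1.12  0.53]
```

```bash
python3 -m jog '[{"claw":0,"tx":0.1,"ty":0.9,"tz":0.9,"roll":0},{"claw":0,"tx":0.1,"ty":0.9,"tz":0.9,"roll":0},{"claw":0,"tx":0.1,"ty":0.9,"tz":0.9,"roll":0},{"claw":0,"tx":0.1,"ty":0.9,"tz":0.9,"roll":0},{"claw":0,"tx":0.1,"ty":0.9,"tz":0.9,"roll":0},{"claw":0,"tx":0.1,"ty":0.9,"tz":1,"roll":0},{"claw":0,"tx":0.1,"ty":0.9,"tz":1,"roll":0},{"claw":0,"tx":0.1,"ty":0.9,"tz":1,"roll":0}]' >/dev/null
python3 st.py
cat > p7.py <<'E'
from p5 import *
q0=np.array(arm.read_state()['joints'])
for d in([0,0,-4],[-4,0,-2],[-4,0,0],[-3,0,3]):
    q=q0; o=[]
    for k in range(12):
        T=fk2(q,p)[1]; q=step(q,list(T.T@np.array(d,float))+[0],w)
        if k%2:o.append(tuple(map(float,tv(q)))+tuple(fk2(q,p)[0].round(2).tolist()))
    print(d,o,q.round(2))
E
python3 p7.py
```

```text
clock 35.775 tilt 50.1 model err 0.0028 x [ 0.611 -0.001  0.317] tz [ 0.767 -0.031 -0.641] ty [-0.638  0.073 -0.767] j [ 0.31  0.18 -0.6   2.41  2.3   0.42  0.63] F [-0.1  0.1 -0.5] 29.990370869636536
[0, 0, -4] [(50.1, -2.4, 0.61, -0.0, 0.24), (49.8, -2.4, 0.62, -0.0, 0.16), (49.4, -2.4, 0.63, -0.0, 0.08), (49.3, -2.4, 0.63, -0.0, 0.0), (49.3, -2.4, 0.63, -0.0, -0.08), (49.3, -2.4, 0.63, 0.0, -0.16)] [ 0.45  1.55 -0.84  2.44  2.83  1.66  0.79]
[-4, 0, -2] [(49.5, -2.4, 0.54, -0.0, 0.29), (46.6, -2.7, 0.51, 0.0, 0.29), (43.6, -3.2, 0.47, 0.01, 0.3), (40.8, -4.5, 0.44, 0.02, 0.3), (38.3, -6.2, 0.4, 0.04, 0.3), (36.1, -8.1, 0.35, 0.05, 0.31)] [ 0.55 -0.31 -0.92  2.55  0.32  0.24  2.32]
[-4, 0, 0] [(50.1, -2.4, 0.53, -0.0, 0.32), (48.7, -2.8, 0.47, 0.0, 0.34), (47.5, -3.9, 0.43, 0.02, 0.36), (46.2, -5.0, 0.38, 0.03, 0.37), (45.1, -7.5, 0.35, 0.06, 0.37), (44.9, -9.3, 0.28, 0.09, 0.37)] [-1.06 -0.34 -0.42  2.55  0.75  1.08  1.14]
[-3, 0, 3] [(50.2, -2.3, 0.55, -0.0, 0.38), (50.7, -2.4, 0.49, -0.0, 0.43), (50.5, -2.8, 0.46, 0.0, 0.48), (49.3, -3.7, 0.47, 0.01, 0.51), (48.0, -4.9, 0.47, 0.03, 0.55), (46.6, -6.4, 0.47, 0.05, 0.6)] [-0.22 -0.34 -0.22  2.    0.46  0.82  2.38]
```

```bash
python3 -m jog '[{"claw":0,"tx":0.3,"ty":4.1,"tz":-1.8,"roll":0},{"claw":0,"tx":0.3,"ty":4.1,"tz":-1.8,"roll":0},{"claw":0,"tx":0.3,"ty":4.1,"tz":-1.8,"roll":0},{"claw":0,"tx":0.3,"ty":4.1,"tz":-1.8,"roll":0},{"claw":0,"tx":0.3,"ty":4.1,"tz":-1.8,"roll":0},{"claw":0,"tx":0,"ty":0,"tz":0,"roll":0}]' >/dev/null
python3 st.py; python3 p6.py; python3 rows.py .6,0,.28,6 .625,-.003,.128,8
```

```text
clock 36.525 tilt 45.7 model err 0.0027 x [0.502 0.009 0.284] tz [ 0.715 -0.037 -0.698] ty [-0.695  0.071 -0.716] j [ 0.83  0.19 -1.29  2.56  2.02  0.55  0.79] F [-0.6 -1.1 -0.4] 29.990528225898743
(np.float64(45.7), np.float64(-3.0)) (array([ 0.7, -2.3, -0.2]), array([-0.117,  0.012,  0.156])) rollerr 0.004242314259706596
rolled 0 (np.float64(45.7), np.float64(-3.0)) [ 0.83  0.19 -1.29  2.56  2.02  0.55  0.79] (array([ 0.7, -2.3, -0.2]), array([-0.117,  0.012,  0.156]))
[[0.0, -1.1, 1.2, 0], [0.0, -1.1, 1.2, 0], [0.0, -1.1, 1.2, 0], [0.1, -1.1, 1.3, 0], [0.0, -1.1, 1.2, 0], [0.1, -1.1, 1.3, 0]]
(np.float64(45.7), np.float64(-3.0)) x [ 0.6  -0.    0.28] tz [ 0.715 -0.037 -0.698] ty [-0.695  0.071 -0.716] j [ 0.71  0.36 -1.15  2.4   1.96  0.61  0.99]
[[0.1, 1.1, 1.5, 0], [0.1, 1.1, 1.6, 0], [0.0, 1.2, 1.6, 0], [0.1, 1.1, 1.5, 0], [0.0, 1.2, 1.6, 0], [0.1, 1.1, 1.5, 0], [0.0, 1.2, 1.6, 0], [0.1, 1.1, 1.5, 0]]
(np.float64(45.7), np.float64(-3.0)) x [ 0.625 -0.003  0.129] tz [ 0.715 -0.037 -0.698] ty [-0.695  0.071 -0.715] j [ 0.51  0.79 -1.07  2.5   2.26  1.08  0.76]
```

```bash
python3 -m jog '[{"claw":0,"tx":0,"ty":-1.1,"tz":1.2,"roll":0},{"claw":0,"tx":0,"ty":-1.1,"tz":1.2,"roll":0},{"claw":0,"tx":0,"ty":-1.1,"tz":1.2,"roll":0},{"claw":0,"tx":0.1,"ty":-1.1,"tz":1.2,"roll":0},{"claw":0,"tx":0,"ty":-1.1,"tz":1.2,"roll":0},{"claw":0,"tx":0.1,"ty":-1.1,"tz":1.2,"roll":0},{"claw":0,"tx":0,"ty":1.1,"tz":1.5,"roll":0},{"claw":0,"tx":0,"ty":1.1,"tz":1.5,"roll":0},{"claw":0,"tx":0.1,"ty":1.1,"tz":1.5,"roll":0},{"claw":0,"tx":0,"ty":1.1,"tz":1.5,"roll":0},{"claw":0,"tx":0,"ty":1.1,"tz":1.5,"roll":0},{"claw":0,"tx":0,"ty":0,"tz":0,"roll":0}]' >/dev/null
python3 st.py; python3 p6.py|head -1; python3 rows.py .619,-.002,.128,6
python3 - <<'E'
from h import *
a=cap('top','t8');b=cap('side','s8')
out=np.hstack([cv2.resize(a[110:200,200:320],(400,300),interpolation=2),cv2.resize(b[120:225,230:370],(400,300),interpolation=2)])
cv2.imwrite('pics/c8.png',out[:,:,::-1])
E
```

```text
clock 38.025 tilt 45.5 model err 0.0024 x [ 0.614 -0.001  0.186] tz [ 0.713 -0.038 -0.701] ty [-0.697  0.074 -0.713] j [ 0.57  0.63 -1.12  2.48  2.15  0.92  0.82] F [0.7 0.2 0.3] 29.990506768226624
(np.float64(45.5), np.float64(-3.0)) (array([ 0.5, -2.2, -0.1]), array([-0.005,  0.002,  0.058])) rollerr 0.0016310534715375806
[[0.0, 0.6, 0.7, 0], [0.0, 0.6, 0.8, 0], [0.1, 0.7, 0.7, 0], [0.0, 0.6, 0.8, 0], [0.1, 0.7, 0.7, 0], [0.0, 0.6, 0.8, 0]]
(np.float64(45.5), np.float64(-3.0)) x [ 0.62  -0.002  0.128] tz [ 0.712 -0.038 -0.701] ty [-0.697  0.074 -0.713] j [ 0.5   0.79 -1.07  2.51  2.26  1.09  0.75]
```

View pics/c8.png

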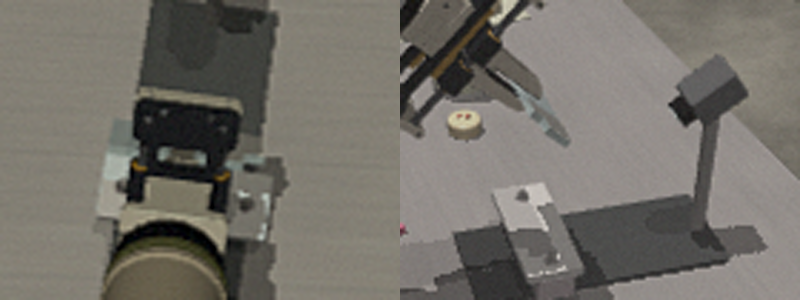

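```bash
python3 -m jog '[{"claw":0,"tx":0,"ty":0.6,"tz":0.7,"roll":0},{"claw":0,"tx":0,"ty":0.6,"tz":0.7,"roll":0},{"claw":0,"tx":0.1,"ty":0.7,"tz":0.7,"roll":0},{"claw":0,"tx":0,"ty":0.6,"tz":0.8,"roll":0},{"claw":0,"tx":0.1,"ty":0.7,"tz":0.7,"roll":0},{"claw":0,"tx":0,"ty":0.6,"tz":0.8,"roll":0},{"claw":0,"tx":0,"ty":0,"tz":0,"roll":0},{"claw":0,"tx":0,"ty":0,"tz":0,"roll":0}]'
python3 st.py; python3 p6.py|head -1
python3 - <<'E'
from h import *
a=cap('top','t9');b=cap('side','s9')
s=arm.read_state();R=Rq(s['tcp_rot']); sx=R[:,0]*0+np.cross(-R[:,1],-R[:,2]); sz=-R[:,2]; sy=-R[:,1]; C=s['ee_pos']-R[:,2]*.024
print('C',C.round(3),'sx',sx.round(2),'sy',sy.round(2),'sz',sz.round(2))
P=lambda x,z:C+sx*x+sz*(z-.0225)
out=[]
for n,im,(x,y,ww,hh) in(('top',a,(210,120,100,75)),('side',b,(240,130,100,75))):
    print(n,'frosted exp',proj(n,P(.052,.0155)).round(1),[(np.round(d['xy'],1).tolist(),round(d['score'],2)) for q in('slide','slide_frosted') for d in arm.look_for(n,q)])
    k=cv2.resize(im[y:y+hh,x:x+ww],(800//2,300),interpolation=2)[:,:,::-1].copy()
    k2=k.copy()
    pts=np.array([((proj(n,P(*c))-[x,y]+.5)*4) for c in((-.06,0),(.06,0),(.06,.031),(.044,.031),(.044,.045),(-.06,.045))]).astype(np.int32)
    cv2.polylines(k2,[pts],True,(0,0,255),1); out.append(np.vstack([k,k2]))
cv2.imwrite('pics/c9.png',np.hstack(out))
E
```

```text
clock: 39.12
ee_pos: [0.6189, 0.0007, 0.1318]
tcp_rot: [0.272, -0.622, 0.68, -0.277]
wrist_force: [-0.4, 0.6, -1.0]
opening: 0.082
grasp_force: 30.0
clock 39.125 tilt 45.7 model err 0.0024 x [ 0.619 -0.002  0.13 ] tz [ 0.715 -0.038 -0.699] ty [-0.695  0.073 -0.715] j [ 0.5   0.78 -1.07  2.51  2.26  1.09  0.75] F [-0.4  0.6 -1. ] 29.990341365337372
(np.float64(45.7), np.float64(-3.1)) (array([ 0.6, -2.2, -0.1]), array([0.   , 0.001, 0.002])) rollerr 0.0021901609231863516
C [0.602 0.001 0.149] sx [-0.08 -1.   -0.02] sy [ 0.7  -0.07  0.72] sz [-0.71  0.04  0.7 ]
top frosted exp [273.5 158.7] [([268.3, 158.6], 0.5), ([365.8, 155.9], 0.46), ([271.2, 161.5], 0.56)]
side frosted exp [284.5 182. ] [([278.9, 180.1], 0.71), ([282.1, 173.3], 0.59)]
```

View pics/c9.png

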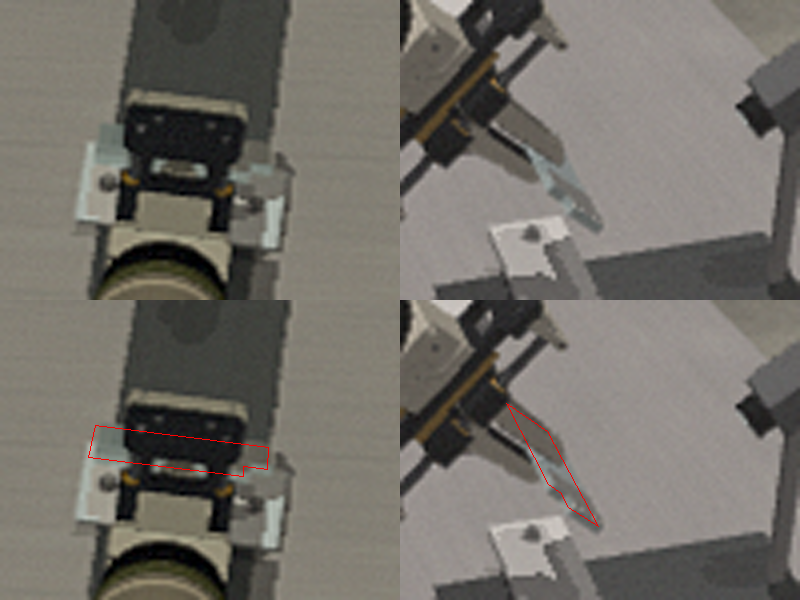

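The view shows the plate flat with pins through both holes ((108,182) and (252,205) in the top crop). The slide outline matches the prediction: frosted, notched end at −y, notch up, about 45°, centre about 10 cm above the plate. Handing in.

```bash
python3 -c "
from station import arm
print(arm.finish_job())"
```

```text
the job is handed in; nothing more can be done
None
```

I handed the job in at about 39 s. The white plate sits on the seat over both pins and has been let go. The slide is held centred about 10 cm above it, tipped about 45° with its label face up at the lens and the notched end on the left with the notch up. While feeling for the plate I pressed it with the fingertips at about 75 N (wrist limit 120 N); the tub, carton and sweet were not handled.

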